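Line up the waveguide sections by height on the rail

TASK

Stand the four straight waveguide sections upright on the rail's four rubber pads, one to a pad, in order of height, with the shortest next to the end stop with the knob and the tallest at the far end. Set each one in the middle of its pad with its flange squared up to the pad, let go of it, and do not let any section fall over on the way.

Things in the scene. Friction and masses are not known exactly. Their poses are not given: they have to be found in the camera images.
- section_40: The shortest straight waveguide section, 40 mm tall, loose, standing on the table: brass flanges 33 x 33 mm, 7 mm thick, at foot and top (dark slot on top), aluminium tube 18 (x) by 10 mm (y) between. Under 0.17 kg. Only height tells the four apart. Origin: centre of underside; z up, x and y square to the flange. Grip from above across either pair of sides of the top flange.
- section_55: The second shortest straight waveguide section, 55 mm tall, loose, standing on the table: brass flanges 33 x 33 mm, 7 mm thick, at foot and top (dark slot on top), aluminium tube 18 (x) by 10 mm (y) between. Under 0.17 kg. Only height tells the four apart. Origin: centre of underside; z up, x and y square to the flange. Grip from above across either pair of sides of the top flange.
- section_70: The second tallest straight waveguide section, 70 mm tall, loose, standing on the table: brass flanges 33 x 33 mm, 7 mm thick, at foot and top (dark slot on top), aluminium tube 18 (x) by 10 mm (y) between. Under 0.17 kg. Only height tells the four apart. Origin: centre of underside; z up, x and y square to the flange. Grip from above across either pair of sides of the top flange.
- section_85: The tallest straight waveguide section, 85 mm tall, loose, standing on the table: brass flanges 33 x 33 mm, 7 mm thick, at foot and top (dark slot on top), aluminium tube 18 (x) by 10 mm (y) between. Under 0.17 kg. Only height tells the four apart. Origin: centre of underside; z up, x and y square to the flange. Grip from above across either pair of sides of the top flange.
- pad_a: First, counted from the left (+y) end, of four alike black rubber pads, 46 x 46 x 4 mm, fixed in a row on a fixed aluminium rail 56 mm wide, 350 long, 12 high. Origin: centre of underside, 12 mm above the table; its top face is 16 mm above the table. z up, y along the rail, x across it. Pad centres are 54 to 70 mm apart.
- pad_b: Second, counted from the left (+y) end, of four alike black rubber pads, 46 x 46 x 4 mm, fixed in a row on a fixed aluminium rail 56 mm wide, 350 long, 12 high. Origin: centre of underside, 12 mm above the table; its top face is 16 mm above the table. z up, y along the rail, x across it. Pad centres are 54 to 70 mm apart.
- pad_c: Third, counted from the left (+y) end, of four alike black rubber pads, 46 x 46 x 4 mm, fixed in a row on a fixed aluminium rail 56 mm wide, 350 long, 12 high. Origin: centre of underside, 12 mm above the table; its top face is 16 mm above the table. z up, y along the rail, x across it. Pad centres are 54 to 70 mm apart.
- pad_d: Fourth, counted from the left (+y) end, of four alike black rubber pads, 46 x 46 x 4 mm, fixed in a row on a fixed aluminium rail 56 mm wide, 350 long, 12 high. Origin: centre of underside, 12 mm above the table; its top face is 16 mm above the table. z up, y along the rail, x across it. Pad centres are 54 to 70 mm apart.
- end_stop: Stop fixed on either end of the rail, marking the short end of the row: upright steel plate 46 (x, across rail) by 12 (y, along rail) by 40 mm tall, with a round black knob 22 mm wide, 12 high, on top. The rail's other end has only a flat strip 5 mm high. Origin: centre of underside, 12 mm above the table, some 59 mm from the nearest pad's centre.
There are look-alikes about, which are no part of the job. What is shaped like the section_85 but green or orange is not meant.

How it is judged (in metres and radians):
At the end, for the whole second after the job is handed in: In order from the shortest at the end stop to the tallest, each section stands on its own pad: within 12 mm of its centre, foot on its top face (within 3 mm), flange within 15 degrees of square (any way round), upright within 0.1 rad, at rest (((horizontal distance between end_stop and pad_a below 0.1 m and horizontal distance between section_40 and pad_a below 0.012 m and z of section_40 in the frame of pad_a between 0.001 and 0.008 m and (angle between the x axis of section_40 and the x axis of pad_a, either way round below 0.26 rad or angle between the x axis of section_40 and the y axis of pad_a, either way round below 0.26 rad) and horizontal distance between section_55 and pad_b below 0.012 m and z of section_55 in the frame of pad_b between 0.001 and 0.008 m and (angle between the x axis of section_55 and the x axis of pad_b, either way round below 0.26 rad or angle between the x axis of section_55 and the y axis of pad_b, either way round below 0.26 rad) and horizontal distance between section_70 and pad_c below 0.012 m and z of section_70 in the frame of pad_c between 0.001 and 0.008 m and (angle between the x axis of section_70 and the x axis of pad_c, either way round below 0.26 rad or angle between the x axis of section_70 and the y axis of pad_c, either way round below 0.26 rad) and horizontal distance between section_85 and pad_d below 0.012 m and z of section_85 in the frame of pad_d between 0.001 and 0.008 m and (angle between the x axis of section_85 and the x axis of pad_d, either way round below 0.26 rad or angle between the x axis of section_85 and the y axis of pad_d, either way round below 0.26 rad)) or (horizontal distance between end_stop and pad_d below 0.1 m and horizontal distance between section_40 and pad_d below 0.012 m and z of section_40 in the frame of pad_d between 0.001 and 0.008 m and (angle between the x axis of section_40 and the x axis of pad_d, either way round below 0.26 rad or angle between the x axis of section_40 and the y axis of pad_d, either way round below 0.26 rad) and horizontal distance between section_55 and pad_c below 0.012 m and z of section_55 in the frame of pad_c between 0.001 and 0.008 m and (angle between the x axis of section_55 and the x axis of pad_c, either way round below 0.26 rad or angle between the x axis of section_55 and the y axis of pad_c, either way round below 0.26 rad) and horizontal distance between section_70 and pad_b below 0.012 m and z of section_70 in the frame of pad_b between 0.001 and 0.008 m and (angle between the x axis of section_70 and the x axis of pad_b, either way round below 0.26 rad or angle between the x axis of section_70 and the y axis of pad_b, either way round below 0.26 rad) and horizontal distance between section_85 and pad_a below 0.012 m and z of section_85 in the frame of pad_a between 0.001 and 0.008 m and (angle between the x axis of section_85 and the x axis of pad_a, either way round below 0.26 rad or angle between the x axis of section_85 and the y axis of pad_a, either way round below 0.26 rad))) and angle between each of section_40, section_55, section_70, section_85's own z axis and vertical below 0.1 rad and linear speed of each of section_40, section_55, section_70, section_85 below 0.02 m/s); the robot touches nothing.
It fails at once if a section has fallen over (angle between any of section_40, section_55, section_70, section_85's own z axis and vertical above 1.1 rad).
It also fails if it takes over 96 s, if anything falls off the work surface, if the arm or the gripper's body presses on something with over 40 N, if the wrist force passes 120 N, or if a joint passes its speed limit or range.

ROBOT

A 6-joint arm with a two-finger parallel gripper is mounted at the origin on the work surface. World frame = base frame: x ahead of the robot, y to its left, z up, the work surface at z = 0. Lengths are in mm, angles in rad, forces in N, time in s.
With the tool pointing down it reaches from about 275 to 750 mm from the base axis. Payload 10.2 kg.
Tool frame: the origin (TCP) lies midway between the tips of the shut fingers; the grasp point (between the pads) lies 19 mm behind it (ctrl.hold_point_z is the distance from the TCP to the grasp point, in mm); z points along the fingers, y is the direction in which the jaws open and shut (so a half turn about z gives the same grasp; the last joint's range is limited). The gripper opens to 85 mm and grips with 20 to 120 N. Pads are 22 mm wide; open, the fingers measure 114 mm over their backs; the gripper's body (76 mm by 85 mm) begins 54 mm behind the grasp point. The pads swing forward as they close: fully open they stand 13 mm farther back than shut.
Start: joints at [0.968, 0.313, 1.498, -0, 1.331, -0.223], TCP at [194.649, 487.589, 231.294] pointing down, gripper open.
Joint ranges: [-2.94, 2.94], [-0.97, 2.17], [0.19, 2.56], [-1.23, 4.37], [0.02, 3.11], [-2.88, 2.88]. Speed limits (rad/s): [2.39, 2.39, 3.01, 3.14, 3.14, 3.14].

INTERFACE

Orientations are given as a unit quaternion [w, x, y, z].
In Python, from rig import ctrl, capture, get_calibration, ticket, search_frame, outline_of gives the robot as it stands. The module is installed in compiled form; this text tells all that it offers.
- The arm moves only by the tool servo_tool, never from a script. Its argument "motion" is a list of rows, each an object with "dr": the turn, a rotation vector about the tool's x, y, z in units of 10 degrees (1.0 is 10 degrees), a list of three; "delta_pos": the shift along the tool's x, y, z in units of 50 mm (1.0 is 50 mm), a list of three; "hand": the opening, from 0 (shut) to 1 (fully open). In form: [{"dr": [ax, ay, az], "delta_pos": [x, y, z], "hand": hand}, ...]. A call has 1 to 20 rows; each row shifts and turns the pose as measured when the row begins, along the tool's axes as they then stand; what a row does not reach is not made up. A row lasts 1/8 s, in which the tool goes at most 62.5 mm and 10.7 degrees, less where a joint would pass 70% of its speed; a pose out of reach is approached as far as the arm can. A call is refused whole if a number of a shift passes 1 or a number of a turn 1, either way. A call with a gripper value outside its range is refused whole. The fingers move at their own pace and stop on an object; "squeeze" is the grip in N (left out, the last holds). Time passes only in rows, so rows that do not move let the fingers close. It gives the time, the measured TCP pose, the force and the opening at its end, in the units of the state.
- ctrl.sense(): the state, without advancing time (a new reading comes with each control period).
- capture(name): name is "scene" or "top" or "wrist"; returns (picture, depth): 384x512x3 uint8, red, green, blue; 384x512 float32, mm along the optical axis (not along the pixel's ray), 0 where there is no reading.
- get_calibration(name): a dict with "camera_matrix" (3x3 intrinsics, pixels), "T" (4x4, takes a point from camera to world coordinates). Camera axes: x right, y down, z forward; pixel columns grow to the right and rows downward; lengths in mm; the calibration is good to about 2 mm. A picture is of the moment at which its call begins: read the wrist's pose just before it. get_calibration takes no time and is no camera call; for the wrist camera it gives the pose at the moment of the call.
- ticket.finish_job(): hands the job in, once; it reports no verdict.
Trained networks look in the newest picture that a camera, given by its name, has taken for a name from the list of things; names that differ only in an ending like _2 or _b are one class to them, and where a whole thing is asked for, a point or a joint stands for the part that bears it (a point fixed in the world has none). Each returns a list of dicts, best first, with "score" (0 to 1); they miss things now and then, are a little off and sometimes report something else, mostly with a low value. They report only what shows in the picture. A call takes as long as a camera call. They do not tell look-alikes from the thing itself.
- search_frame(camera, label): "bbox" ([left, top, right, bottom] in pixels, round what is visible of it).
- outline_of(camera, label): "pixels" (384x512 bool, what is visible of it) and "bbox" ([left, top, right, bottom] in pixels, round what is visible of it).
The state is a dict: "time_s": time; "joints": joint angles; "dq": joint speeds; "tau": joint torques, N m; "eef_pos": TCP position; "ee_rot": TCP orientation; "force": force on the tool from outside, world axes, zero at the start; "wrist_torque": the same for the moment, N m; "grip_width": opening from 0.0 (shut) to 1.0 (fully open).
Only numpy, scipy, OpenCV 4.12 (cv2) and the standard library are available. Lean on these libraries where they do the work, as an engineer would, in place of code of your own. Each camera call takes 0.05 s, during which the arm holds its last target.

## Working session

There is one attempt and no reset: what is moved stays moved. The work goes in short steps, Python scripts to look and compute and a tool call to move; the robot and the scene stay as the last step left them, time stands still between calls to the robot, and variables do not carry over. Pictures are saved under pics/ and viewed, and the job is handed in when it is done.

Besides the shell and the picture viewer there is one more tool, called as a command line: name --argument value ..., lists and objects as JSON in quotes. servo_tool: Moves the arm, as the interface text tells. Its arguments: {"type":"object","properties":{"motion":{"type":"array"},"squeeze":{"type":"number"}},"required":["motion"]}

```bash
mkdir -p pics; cat > h.py <<'E'
import numpy as np, cv2
from rig import ctrl, capture, get_calibration, ticket, search_frame, outline_of
def cloud(name):
    im,d=capture(name); c=get_calibration(name); K=np.array(c["camera_matrix"]);T=np.array(c["T"])
    v,u=np.mgrid[0:d.shape[0],0:d.shape[1]]
    P=np.stack([(u-K[0,2])/K[0,0]*d,(v-K[1,2])/K[1,1]*d,d],-1)
    W=P@T[:3,:3].T+T[:3,3]; W[d==0]=np.nan
    return im,d,W
E
python3 - <<'E'
from h import *
print(ctrl.sense())
for n in ["scene","top","wrist"]:
    im,d,W=cloud(n); cv2.imwrite(f"pics/{n}0.png",im[...,::-1]); np.savez(f"{n}0.npz",im=im,W=W)
    print(n,get_calibration(n)["T"])
E
```

```text
{'time_s': 0.0, 'joints': array([ 9.67621377e-01,  3.13440683e-01,  1.49845466e+00, -1.08657687e-05,
        1.33100349e+00, -2.23395653e-01]), 'dq': array([-0.00021327,  0.00106566, -0.00027321,  0.00021533,  0.00062664,
       -0.00063393]), 'tau': array([-8.40213324e-04, -4.12272871e+01, -2.59732229e+01, -2.58801983e-04,
        4.28233747e-03,  2.04252564e-05]), 'eef_pos': array([194.48301875, 487.36310685, 230.73322873]), 'ee_rot': array([-2.57462919e-04,  1.88749217e-01,  9.82025105e-01, -6.00225701e-04]), 'force': array([ 0.43173699, -0.74714083, -0.1706339 ]), 'wrist_torque': array([-0.00432757, -0.01610924,  0.0153557 ]), 'grip_width': 1.002360038613008}
scene [[ 7.87737115e-01  5.19349569e-01 -3.31279737e-01  8.61794844e+02]
 [ 6.15996871e-01 -6.67826276e-01  4.17798899e-01 -4.44274862e+02]
 [-4.25363493e-03 -5.33182980e-01 -8.45989253e-01  9.19169441e+02]
 [ 0.00000000e+00  0.00000000e+00  0.00000000e+00  1.00000000e+00]]
top [[ 7.42558695e-03 -9.99435478e-01  3.27656234e-02  4.81843067e+02]
 [-9.99512057e-01 -8.41234304e-03 -3.00812347e-02  2.66365826e+01]
 [ 3.03398888e-02 -3.25262648e-02 -9.99010277e-01  1.11773192e+03]
 [ 0.00000000e+00  0.00000000e+00  0.00000000e+00  1.00000000e+00]]
wrist [[ 3.69897601e-01  8.97028601e-01  2.41899678e-01  1.33281480e+02]
 [ 9.29072529e-01 -3.57140248e-01 -9.63072075e-02  5.12491462e+02]
 [ 1.79165262e-06  2.60366151e-01 -9.65509952e-01  3.72442015e+02]
 [ 0.00000000e+00  0.00000000e+00  0.00000000e+00  1.00000000e+00]]
```

View pics/scene0.png

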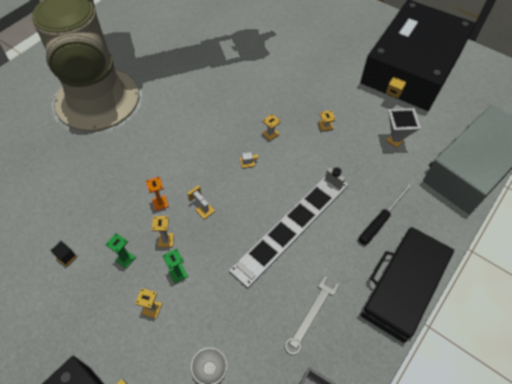

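View pics/top0.png

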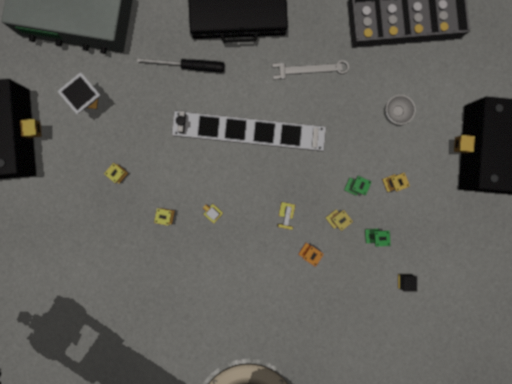

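```bash
python3 - <<'E'
from h import *
S=np.load("scene0.npz");T=np.load("top0.npz")
for nm,D,pts in [("top",T,[(116,173),(164,216),(212,213),(287,214),(340,219),(397,182),(311,254),(359,185),(379,237),(80,92)]),("scene",S,[(271,120),(326,116),(249,157),(201,200),(162,222),(148,296),(155,184),(402,115)])]:
    W=D['W']
    for u,v in pts:
        w=W[v-9:v+10,u-9:u+10].reshape(-1,3); w=w[~np.isnan(w[:,2])]
        z=np.percentile(w[:,2],98); t=w[w[:,2]>z-6]
        print(nm,u,v,'ztop',z.round(1),'xy',t.mean(0).round(1),len(t))
im=T['im']; a=cv2.resize(im[150:270,90:210],(600,600),interpolation=2);b=cv2.resize(im[150:290,270:420],(600,560),interpolation=2)
cv2.imwrite("pics/a.png",a[...,::-1]);cv2.imwrite("pics/b.png",b[...,::-1])
s=S['im'];cv2.imwrite("pics/s1.png",cv2.resize(s[90:220,130:340],(800,495),interpolation=2)[...,::-1])
cv2.imwrite("pics/s2.png",cv2.resize(s[165:330,90:240],(545,600),interpolation=2)[...,::-1])
E
```

```text
top 116 173 ztop 43.8 xy [542.8 300.6  40.6] 193
top 164 216 ztop 59.3 xy [447.6 190.3  55.8] 187
top 212 213 ztop 32.2 xy [454.5  84.2  29.8] 92
top 287 214 ztop 45.7 xy [450.3 -82.2  43.1] 76
top 340 219 ztop 88.2 xy [ 444.  -195.3   85.2] 204
top 397 182 ztop 73.2 xy [ 527.7 -324.7   70.4] 193
top 311 254 ztop 88.0 xy [ 367.4 -132.4   84.9] 213
top 359 185 ztop 88.3 xy [ 517.8 -236.6   85.4] 208
top 379 237 ztop 88.4 xy [ 405.7 -281.3   85.3] 194
top 80 92 ztop 90.3 xy [709.4 363.9  86.8] 313
scene 271 120 ztop 58.6 xy [446.1 188.5  55.9] 138
scene 326 116 ztop 43.8 xy [542.  298.6  41. ] 135
scene 249 157 ztop 32.2 xy [453.5  81.9  29.8] 74
scene 201 200 ztop 46.4 xy [445.7 -84.1  43.7] 78
scene 162 222 ztop 88.6 xy [ 442.9 -197.5   85.4] 211
scene 148 296 ztop 72.8 xy [ 526.3 -326.6   70. ] 248
scene 155 184 ztop 87.6 xy [ 365.9 -136.    85.2] 197
scene 402 115 ztop 89.9 xy [701.1 368.5  86.9] 298
```

```bash
python3 - <<'E'
from h import *
capture("top")
for l in ["section_40","section_85"]:
    for r in search_frame("top",l): print(l,r)
    break
E
```

```text
section_40 {'bbox': [325.2, 212.6, 352.0, 228.4], 'score': 0.87}
section_40 {'bbox': [344.2, 176.3, 370.1, 196.3], 'score': 0.79}
section_40 {'bbox': [105.9, 160.6, 130.1, 185.3], 'score': 0.77}
section_40 {'bbox': [300.6, 242.5, 324.8, 264.9], 'score': 0.7}
section_40 {'bbox': [156.7, 203.2, 173.1, 223.9], 'score': 0.57}
section_40 {'bbox': [385.2, 173.9, 409.7, 191.1], 'score': 0.55}
section_40 {'bbox': [280.7, 123.8, 302.9, 142.7], 'score': 0.31}
```

View pics/s1.png

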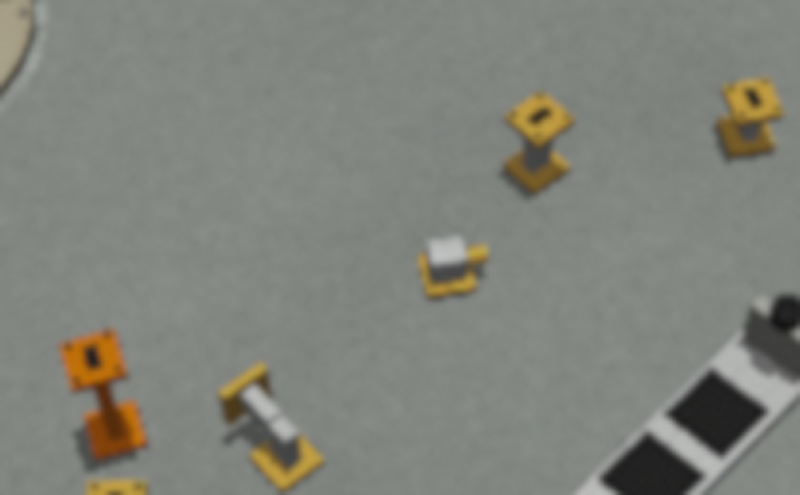

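View pics/s2.png

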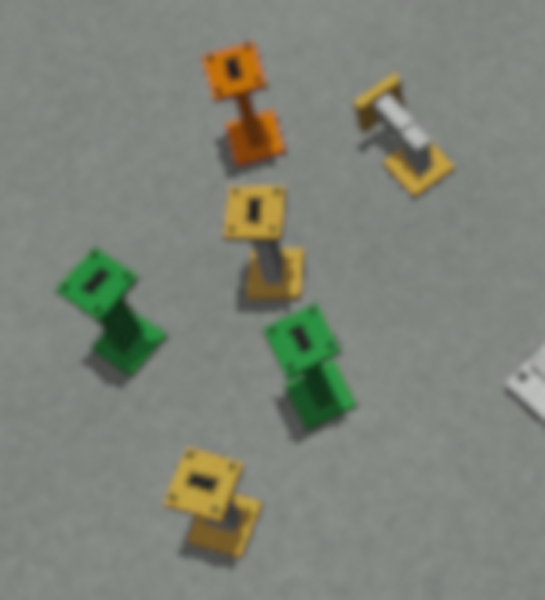

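View pics/a.png

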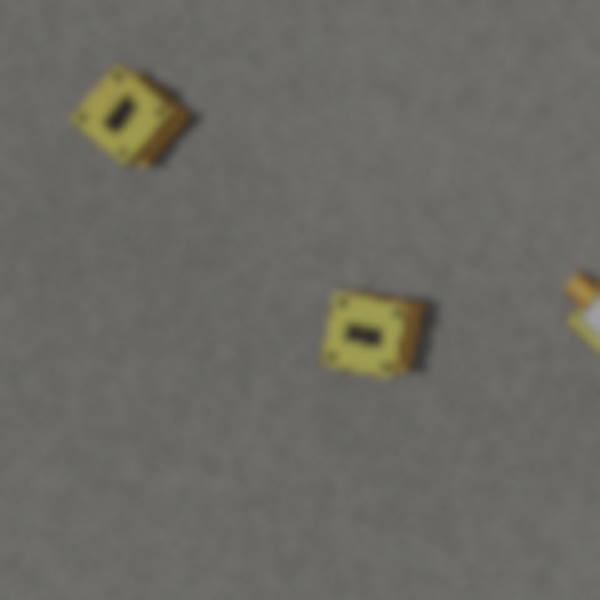

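View pics/b.png

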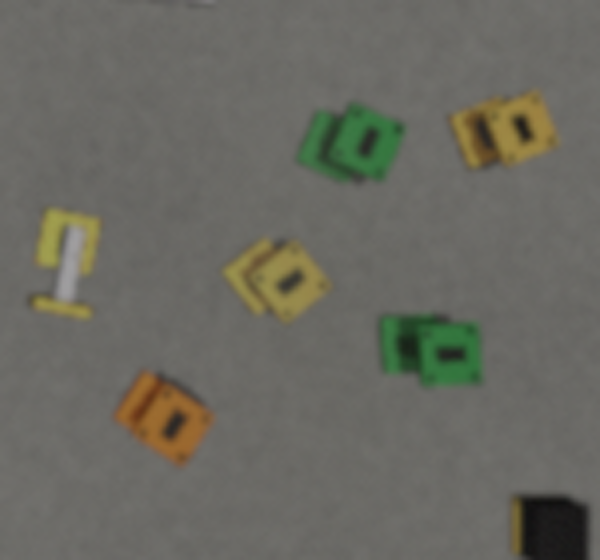

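```bash
cat >> h.py <<'E'
def ang(v): return np.degrees(np.arctan2(v[1],v[0]))
def flange(W,im,xy,ztop,r=32,tol=4):
    m=(np.abs(W[...,2]-ztop)<tol)&(np.hypot(W[...,0]-xy[0],W[...,1]-xy[1])<r)
    p=W[m]; 
    (c,s,a)=cv2.minAreaRect(p[:,:2].astype(np.float32))
    return np.array(c),np.array(s),a,np.median(p[:,2]),len(p)
E
python3 - <<'E'
from h import *
sec={40:(542,300),55:(447,190),70:(527,-325.5),85:(443.5,-196)}
for n in ["top","scene"]:
    D=np.load(n+"0.npz");W=D['W'];im=D['im'].astype(int)
    for h,xy in sec.items():
        c,s,a,z,k=flange(W,im,xy,h); print(n,h,c.round(1),s.round(1),round(a%90,1),z.round(1),k)
    for tag in ["pads"]:
        m=(im.sum(-1)<120)&(np.abs(W[...,2]-16)<7)&(W[...,0]>580)&(W[...,0]<690)&(W[...,1]>-200)&(W[...,1]<200)
        k,l,st,ce=cv2.connectedComponentsWithStats(m.astype(np.uint8))
        for i in range(1,k):
            if st[i,4]<100: continue
            p=W[l==i]; c,s,a=cv2.minAreaRect(p[:,:2].astype(np.float32)); print(n,'pad',np.round(c,1),np.round(s,1),round(a%90,1),np.median(p[:,2]).round(1),st[i,4],p.mean(0).round(1))
E
```

```text
top 40 [543.1 301. ] [33.  33.4] 49.5 40.3 214
top 55 [447.7 190.7] [33.3 32.9] 78.4 55.1 213
top 70 [ 527.4 -326.6] [33.1 34.1] 22.7 70.2 222
top 85 [ 443.6 -196.5] [33.1 32.8] 39.3 84.8 228
top pad [651.   96.8] [39.6 39.8] 84.8 16.5 304 [651.1  96.8  16.4]
top pad [645.7  35.2] [40.1 39.9] 84.7 16.5 304 [645.4  35.2  16.4]
top pad [639.5 -30.2] [39.6 39.8] 84.7 16.3 302 [639.6 -30.1  16.2]
top pad [634.  -91.1] [39.1 40.6] 84.3 16.2 298 [633.8 -91.4  16.3]
scene 40 [541.6 299.2] [33.1 35.4] 51.6 40.6 140
scene 55 [445.2 189.8] [33.8 35.2] 79.9 55.6 145
scene 70 [ 525.5 -328.5] [34.3 33. ] 22.2 69.7 291
scene 85 [ 441.6 -197.7] [33. 34.] 38.7 85.0 232
scene pad [650.5  92.7] [39.1 36.7] 84.7 16.9 221 [650.7  93.4  16.8]
scene pad [645.8  32.3] [39.8 37.9] 83.3 17.0 242 [645.9  31.9  16.8]
scene pad [639.  -33.1] [38.9 37.8] 84.2 16.4 270 [639.1 -33.4  16.4]
scene pad [633.5 -94.4] [39.9 37.6] 83.9 16.6 285 [633.6 -94.7  16.6]
```

```bash
cat > go.py <<'E'
# usage: go.py x y z jaw  -> remaining shift in tool axes (units) and turn
import sys; from h import *
from scipy.spatial.transform import Rotation as R
x,y,z,j=map(float,sys.argv[1:5])
s=ctrl.sense(); q=s['ee_rot']; r=R.from_quat([q[1],q[2],q[3],q[0]]); M=r.as_matrix()
jaw=ang(M[:,1])
d=np.array([x,y,z])-s['eef_pos']
# target frame: z down, jaw dir j
c,sn=np.cos(np.radians(j)),np.sin(np.radians(j))
Y=np.array([c,sn,0]);Z=np.array([0,0,-1.]);X=np.cross(Y,Z);T=np.stack([X,Y,Z],1)
rv=R.from_matrix(M.T@T).as_rotvec(degrees=True)/10
print('t',round(s['time_s'],2),'pos',s['eef_pos'].round(1),'jaw',round(jaw,1),'grip',round(s['grip_width'],3),'F',s['force'].round(1),'j6',s['joints'][5].round(2))
print('turn first',rv.round(2),'shift in target-frame axes',(T.T@d/50).round(2),'now-frame',(M.T@d/50).round(2))
E
python3 go.py 543 300.5 150 49.5
```

```text
t 0.25 pos [194.6 487.5 231. ] jaw 68.2 grip 0.999 F [ 0.2 -0.5 -0.3] j6 -0.22
turn first [-0.   -0.    1.87] shift in target-frame axes [-7.73  1.68  1.62] now-frame [-7.86 -0.89  1.62]
```

servo_tool --motion '[{"dr": [0,0,0.95],"delta_pos": [0,0,0],"hand": 1},{"dr": [0,0,0.92],"delta_pos": [0,0,0],"hand": 1},{"dr": [0,0,0],"delta_pos": [-0.95,0.2,0.15],"hand": 1},{"dr": [0,0,0],"delta_pos": [-0.95,0.2,0.15],"hand": 1},{"dr": [0,0,0],"delta_pos": [-0.95,0.2,0.15],"hand": 1},{"dr": [0,0,0],"delta_pos": [-0.95,0.2,0.15],"hand": 1},{"dr": [0,0,0],"delta_pos": [-0.95,0.2,0.15],"hand": 1},{"dr": [0,0,0],"delta_pos": [-0.95,0.2,0.15],"hand": 1},{"dr": [0,0,0],"delta_pos": [-0.95,0.2,0.15],"hand": 1},{"dr": [0,0,0],"delta_pos": [0,0,0],"hand": 1}]'

```text
time_s: 1.5
eef_pos: [499.9, 316.4, 175.6]
ee_rot: [-0.001, 0.35, 0.937, -0.0]
force: [-0.4, 0.3, 0.2]
grip_width: 1.001
```

```bash
python3 go.py 543 300.5 150 49.5; python3 - <<'E'
from h import *
im,d,W=cloud("wrist"); cv2.imwrite("pics/w1.png",im[...,::-1])
print(flange(W,im,(543,300),40))
E
```

```text
t 1.5 pos [499.9 316.4 175.6] jaw 49.0 grip 1.001 F [-0.4  0.3  0.2] j6 -0.49
turn first [-0.01 -0.01 -0.05] shift in target-frame axes [-0.86  0.32  0.51] now-frame [-0.86  0.33  0.51]
(array([540.8024292 , 302.30795288]), array([32.37936783, 33.42051697]), 49.15200424194336, np.float64(39.460535862891504), 1309)
```

View pics/w1.png

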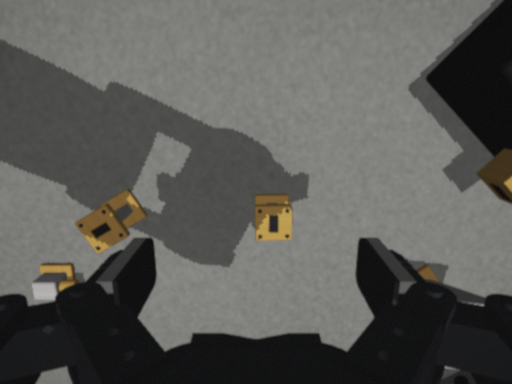

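```bash
python3 go.py 541.5 301.3 17.5 49.3
```

```text
t 1.55 pos [498.7 317.4 176. ] jaw 49.1 grip 1.001 F [-0.1 -0.5  0.4] j6 -0.49
turn first [-0.01 -0.01 -0.02] shift in target-frame axes [-0.86  0.31  3.17] now-frame [-0.86  0.32  3.17]
```

servo_tool --motion '[{"dr": [0,0,0],"delta_pos": [-0.86,0.32,0.3],"hand": 1},{"dr": [0,0,0],"delta_pos": [0,0,0.8],"hand": 1},{"dr": [0,0,0],"delta_pos": [0,0,0.8],"hand": 1},{"dr": [0,0,0],"delta_pos": [0,0,0.5],"hand": 1},{"dr": [0,0,0],"delta_pos": [0,0,0],"hand": 1}]'

```text
time_s: 2.17
eef_pos: [539.4, 305.4, 54.9]
ee_rot: [-0.0, 0.347, 0.938, 0.001]
force: [-0.6, -0.6, 1.1]
grip_width: 1.001
```

```bash
python3 go.py 541.5 301.3 17.5 49.3; python3 - <<'E'
from h import *
im,d,W=cloud("wrist"); cv2.imwrite("pics/w2.png",im[...,::-1])
print(flange(W,im,(543,300),40))
E
```

```text
t 2.17 pos [539.4 305.4  54.9] jaw 49.4 grip 1.001 F [-0.6 -0.6  1.1] j6 -0.54
turn first [ 0.01 -0.01  0.01] shift in target-frame axes [-0.09 -0.04  0.75] now-frame [-0.09 -0.04  0.75]
(array([542.83862305, 300.99786377]), array([33.16754913, 33.81278992]), 50.39160919189453, np.float64(40.333448805246945), 3953)
```

View pics/w2.png

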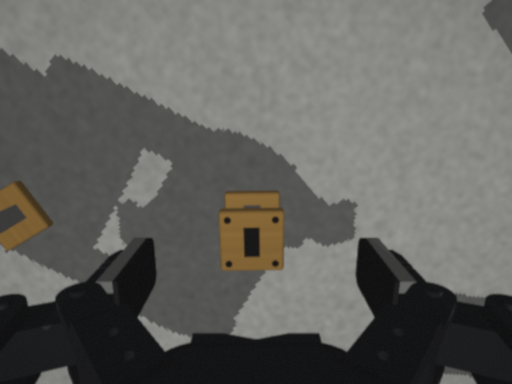

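servo_tool --motion '[{"dr": [0,0,0],"delta_pos": [-0.11,-0.03,0.25],"hand": 1},{"dr": [0,0,0],"delta_pos": [0,0,0.45],"hand": 1},{"dr": [0,0,0],"delta_pos": [0,0,0],"hand": 1},{"dr": [0,0,0],"delta_pos": [0,0,0],"hand": 0.3},{"dr": [0,0,0],"delta_pos": [0,0,0],"hand": 0},{"dr": [0,0,0],"delta_pos": [0,0,0],"hand": 0},{"dr": [0,0,0],"delta_pos": [0,0,0],"hand": 0}]' --squeeze 40

```text
time_s: 3.1
eef_pos: [546.4, 302.1, 26.4]
ee_rot: [0.005, 0.346, 0.938, 0.005]
force: [-0.5, -0.6, -1.5]
grip_width: 0.375
```

```bash
python3 go.py 542.5 301 17.5 49.5; python3 - <<'E'
from h import *
im,d,W=cloud("wrist"); cv2.imwrite("pics/w3.png",im[...,::-1])
print(flange(W,im,(543,300),40))
E
```

```text
t 3.1 pos [546.4 302.1  26.4] jaw 49.5 grip 0.375 F [-0.5 -0.6 -1.5] j6 -0.55
turn first [ 0.07  0.03 -0.  ] shift in target-frame axes [ 0.05 -0.07  0.18] now-frame [ 0.05 -0.07  0.18]
(array([543.70544434, 303.04846191]), array([57.14502716, 33.5188942 ]), 49.77095031738281, np.float64(39.04495349591468), 6075)
```

View pics/w3.png

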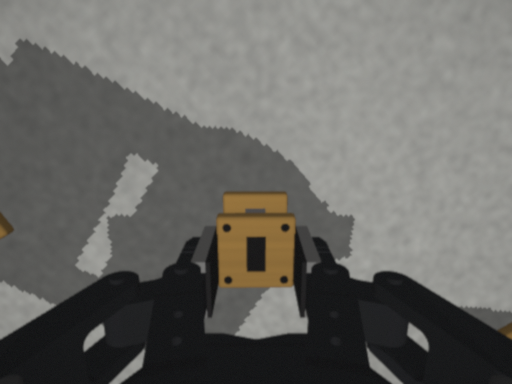

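servo_tool --motion '[{"dr": [0,0,0],"delta_pos": [0,0,0],"hand": 0.8},{"dr": [0,0,0],"delta_pos": [0,0,0],"hand": 0.8},{"dr": [0,0,0],"delta_pos": [0.05,-0.03,0.15],"hand": 0.8},{"dr": [0,0,0],"delta_pos": [0,0,0.1],"hand": 0.8},{"dr": [0,0,0],"delta_pos": [0,0,0],"hand": 0.8}]' --squeeze 40

```text
time_s: 3.78
eef_pos: [543.1, 302.6, 12.4]
ee_rot: [0.004, 0.346, 0.938, 0.005]
force: [0.8, 0.1, -0.0]
grip_width: 0.799
```

```bash
python3 go.py 542.5 301 14.5 49.5
```

```text
t 3.77 pos [543.1 302.6  12.4] jaw 49.5 grip 0.799 F [ 0.8  0.1 -0. ] j6 -0.55
turn first [ 0.07  0.03 -0.  ] shift in target-frame axes [-0.01 -0.03 -0.04] now-frame [-0.01 -0.03 -0.04]
```

servo_tool --motion '[{"dr": [0.06,0.03,0],"delta_pos": [0,0,0],"hand": 0},{"dr": [0,0,0],"delta_pos": [0,0,0],"hand": 0},{"dr": [0,0,0],"delta_pos": [0,0,0],"hand": 0},{"dr": [0,0,0],"delta_pos": [0,0,0],"hand": 0},{"dr": [0,0,0],"delta_pos": [0,0,-0.5],"hand": 0},{"dr": [0,0,0],"delta_pos": [0,0,-0.8],"hand": 0},{"dr": [0,0,0],"delta_pos": [0,0,-0.8],"hand": 0},{"dr": [0,0,0],"delta_pos": [0,0,0],"hand": 0}]' --squeeze 50

```text
time_s: 4.78
eef_pos: [542.8, 302.3, 119.8]
ee_rot: [-0.001, 0.346, 0.938, -0.0]
force: [-0.4, -0.7, -1.1]
grip_width: 0.376
```

```bash
python3 go.py 650.5 95 110 -5.2; python3 - <<'E'
from h import *
im,d,W=cloud("wrist"); cv2.imwrite("pics/w4.png",im[...,::-1])
E
```

```text
t 4.78 pos [542.8 302.3 119.8] jaw 49.5 grip 0.376 F [-0.4 -0.7 -1.1] j6 -0.54
turn first [-0.01 -0.    5.47] shift in target-frame axes [-3.93  2.52  0.2 ] now-frame [-4.33 -1.75  0.19]
```

View pics/w4.png

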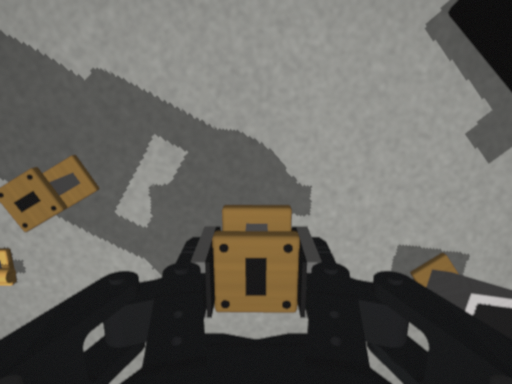

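servo_tool --motion '[{"dr": [0,0,0.9],"delta_pos": [0,0,0],"hand": 0},{"dr": [0,0,0.9],"delta_pos": [0,0,0],"hand": 0},{"dr": [0,0,0.9],"delta_pos": [0,0,0],"hand": 0},{"dr": [0,0,0.9],"delta_pos": [0,0,0],"hand": 0},{"dr": [0,0,0.9],"delta_pos": [0,0,0],"hand": 0},{"dr": [0,0,0.9],"delta_pos": [0,0,0],"hand": 0},{"dr": [0,0,0.1],"delta_pos": [-0.7,0.45,0],"hand": 0},{"dr": [0,0,0],"delta_pos": [-0.7,0.45,0],"hand": 0},{"dr": [0,0,0],"delta_pos": [-0.7,0.45,0],"hand": 0},{"dr": [0,0,0],"delta_pos": [-0.7,0.45,0],"hand": 0},{"dr": [0,0,0],"delta_pos": [-0.7,0.45,0],"hand": 0},{"dr": [0,0,0],"delta_pos": [0,0,0],"hand": 0}]'

```text
time_s: 6.32
eef_pos: [625.3, 107.0, 94.6]
ee_rot: [-0.01, 0.751, 0.66, -0.017]
force: [-0.1, 0.6, -1.1]
grip_width: 0.374
```

```bash
python3 go.py 650.5 95 110 -5.2; python3 - <<'E'
from h import *
im,d,W=cloud("wrist"); cv2.imwrite("pics/w5.png",im[...,::-1])
im=im.astype(int)
m=(im.sum(-1)<150)&(np.abs(W[...,2]-16)<6)&(W[...,0]>580)&(W[...,0]<700)&(W[...,1]>-200)&(W[...,1]<150)
k,l,st,ce=cv2.connectedComponentsWithStats(m.astype(np.uint8))
for i in range(1,k):
    if st[i,4]<300: continue
    p=W[l==i]; c,s,a=cv2.minAreaRect(p[:,:2].astype(np.float32)); print('pad',np.round(c,1),np.round(s,1),round(a%90,1),np.median(p[:,2]).round(1),st[i,4],ce[i])
E
```

```text
t 6.33 pos [625.3 107.   94.6] jaw -7.4 grip 0.374 F [-0.1  0.6 -1.1] j6 0.12
turn first [-0.21  0.07 -0.21] shift in target-frame axes [-0.19  0.52 -0.31] now-frame [-0.18  0.52 -0.32]
pad [650.3  97.5] [45.3 44.7] 84.6 14.8 3046 [304.00492449 199.51050558]
```

View pics/w5.png

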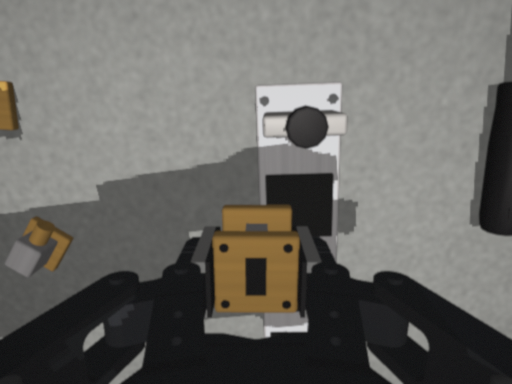

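servo_tool --motion '[{"dr": [-0.21,0.07,-0.21],"delta_pos": [0,0,0],"hand": 0},{"dr": [0,0,0],"delta_pos": [-0.19,0.54,0],"hand": 0},{"dr": [0,0,0],"delta_pos": [0,0,0],"hand": 0}]'

```text
time_s: 6.75
eef_pos: [648.2, 100.3, 91.2]
ee_rot: [-0.003, 0.737, 0.676, -0.001]
force: [-0.4, 0.3, -1.1]
grip_width: 0.377
```

```bash
python3 go.py 650.5 96 40 -5.2; python3 go.py 650.5 96 40 -5.2
```

```text
t 6.75 pos [648.2 100.3  91.2] jaw -4.9 grip 0.377 F [-0.4  0.3 -1.1] j6 0.06
turn first [-0.04 -0.01  0.03] shift in target-frame axes [-0.08  0.05  1.02] now-frame [-0.08  0.06  1.02]
t 6.75 pos [648.2 100.3  91.2] jaw -4.9 grip 0.377 F [-0.4  0.3 -1.1] j6 0.06
turn first [-0.04 -0.01  0.03] shift in target-frame axes [-0.08  0.05  1.02] now-frame [-0.08  0.06  1.02]
```

servo_tool --motion '[{"dr": [-0.04,0,0.03],"delta_pos": [-0.1,0.05,0.2],"hand": 0},{"dr": [0,0,0],"delta_pos": [0,0,0.4],"hand": 0},{"dr": [0,0,0],"delta_pos": [0,0,0.3],"hand": 0},{"dr": [0,0,0],"delta_pos": [0,0,0],"hand": 0}]'

```text
time_s: 7.25
eef_pos: [647.2, 97.7, 41.8]
ee_rot: [-0.002, 0.738, 0.675, -0.0]
force: [0.6, -0.6, -2.0]
grip_width: 0.377
```

```bash
python3 go.py 650.5 96 28.4 -5.2;  python3 - <<'E'
from h import *
im,d,W=cloud("scene"); cv2.imwrite("pics/s5.png",cv2.resize(im[120:300,220:380],(720,810))[:600,:,::-1])
E
```

```text
t 7.25 pos [647.2  97.7  41.8] jaw -5.0 grip 0.377 F [ 0.6 -0.6 -2. ] j6 0.06
turn first [-0.02 -0.01  0.02] shift in target-frame axes [-0.03  0.07  0.27] now-frame [-0.03  0.07  0.27]
```

View pics/s5.png

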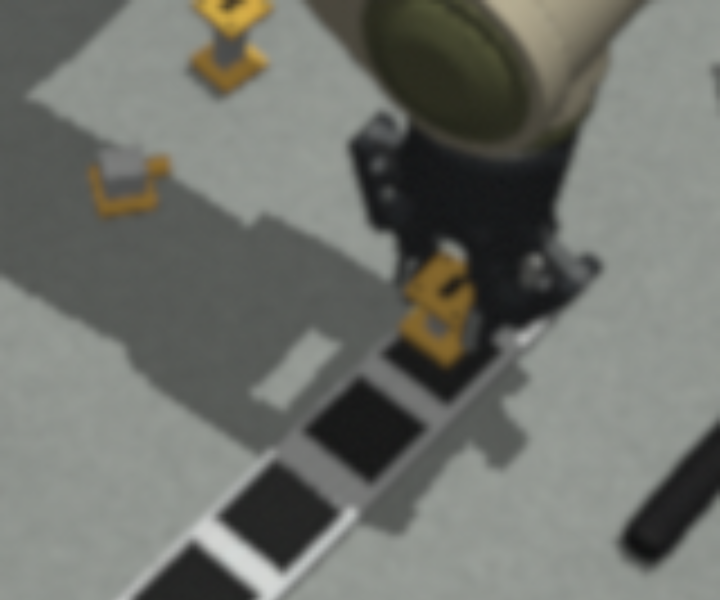

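servo_tool --motion '[{"dr": [-0.02,0,0.02],"delta_pos": [-0.03,0.06,0.1],"hand": 0},{"dr": [0,0,0],"delta_pos": [0,0,0.1],"hand": 0},{"dr": [0,0,0],"delta_pos": [0,0,0],"hand": 0}]'

```text
time_s: 7.68
eef_pos: [651.4, 95.9, 33.4]
ee_rot: [0.001, 0.739, 0.674, 0.002]
force: [1.1, 0.5, -0.8]
grip_width: 0.37
```

```bash
python3 go.py 650.5 96 28.4 -5.2
```

```text
t 7.67 pos [651.4  95.9  33.4] jaw -5.3 grip 0.37 F [ 1.1  0.5 -0.8] j6 0.06
turn first [ 0.02 -0.01 -0.01] shift in target-frame axes [ 0.   -0.02  0.1 ] now-frame [ 0.   -0.02  0.1 ]
```

servo_tool --motion '[{"dr": [0.02,0,0],"delta_pos": [0,-0.01,0.08],"hand": 0},{"dr": [0,0,0],"delta_pos": [0,0,0],"hand": 0}]'

```text
time_s: 7.92
eef_pos: [651.0, 95.9, 29.3]
ee_rot: [-0.0, 0.739, 0.674, 0.001]
force: [0.7, 0.4, -1.0]
grip_width: 0.377
```

```bash
python3 go.py 650.5 96 28.4 -5.2
```

```text
t 7.92 pos [651.   95.9  29.3] jaw -5.3 grip 0.377 F [ 0.7  0.4 -1. ] j6 0.06
turn first [ 0.01 -0.01 -0.01] shift in target-frame axes [ 0.   -0.01  0.02] now-frame [ 0.   -0.01  0.02]
```

servo_tool --motion '[{"dr": [0,0,0],"delta_pos": [0,0,0.05],"hand": 0},{"dr": [0,0,0],"delta_pos": [0,0,0],"hand": 0}]'

```text
time_s: 8.18
eef_pos: [651.9, 96.0, 29.0]
ee_rot: [0.001, 0.739, 0.674, 0.002]
force: [-0.8, -0.5, -0.1]
grip_width: 0.377
```

```bash
python3 go.py 650.5 96 28.4 -5.2
```

```text
t 8.18 pos [651.9  96.   29. ] jaw -5.3 grip 0.377 F [-0.8 -0.5 -0.1] j6 0.06
turn first [ 0.02 -0.01 -0.01] shift in target-frame axes [-0.   -0.03  0.01] now-frame [-0.   -0.03  0.01]
```

servo_tool --motion '[{"dr": [0,0,0],"delta_pos": [0,0,0],"hand": 0.45},{"dr": [0,0,0],"delta_pos": [0,0,0],"hand": 0.6},{"dr": [0,0,0],"delta_pos": [0,0,0],"hand": 0.9},{"dr": [0,0,0],"delta_pos": [0,0,0],"hand": 1},{"dr": [0,0,0],"delta_pos": [0,0,-0.4],"hand": 1},{"dr": [0,0,0],"delta_pos": [0,0,-0.9],"hand": 1},{"dr": [0,0,0],"delta_pos": [0,0,-0.9],"hand": 1},{"dr": [0,0,0],"delta_pos": [0,0,-0.9],"hand": 1},{"dr": [0,0,0],"delta_pos": [0,0,0],"hand": 1}]'

```text
time_s: 9.3
eef_pos: [651.7, 95.7, 195.1]
ee_rot: [0.002, 0.739, 0.674, 0.004]
force: [0.1, 0.0, -0.2]
grip_width: 0.999
```

```bash
python3 - <<'E'
from h import *
im,d,W=cloud("wrist"); cv2.imwrite("pics/w6.png",im[...,::-1])
print(flange(W,im,(650,96),56))
E
python3 go.py 447 190.5 140 -11
```

```text
(array([650.8949585 ,  96.20505524]), array([32.03478241, 32.63869858]), 84.61615753173828, np.float64(52.786536218061826), 1123)
t 9.35 pos [650.9  95.6 192.8] jaw -5.3 grip 1.002 F [ 0.7  0.2 -0.5] j6 0.06
turn first [ 0.03 -0.02  0.57] shift in target-frame axes [ 1.08 -4.36  1.06] now-frame [ 1.51 -4.24  1.04]
```

View pics/w6.png

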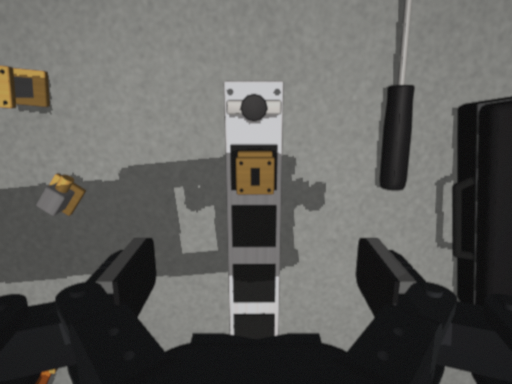

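servo_tool --motion '[{"dr": [0.03,-0.02,0.6],"delta_pos": [0,0,0],"hand": 1},{"dr": [0,0,0],"delta_pos": [0.25,-0.95,0.1],"hand": 1},{"dr": [0,0,0],"delta_pos": [0.25,-0.95,0.1],"hand": 1},{"dr": [0,0,0],"delta_pos": [0.25,-0.95,0.1],"hand": 1},{"dr": [0,0,0],"delta_pos": [0.25,-0.95,0.1],"hand": 1},{"dr": [0,0,0],"delta_pos": [0.1,-0.6,0.1],"hand": 1},{"dr": [0,0,0],"delta_pos": [0,0,0],"hand": 1}]'

```text
time_s: 10.22
eef_pos: [436.2, 195.1, 163.3]
ee_rot: [-0.003, 0.774, 0.633, -0.004]
force: [0.9, 0.5, 0.5]
grip_width: 1.0
```

```bash
python3 - <<'E'
from h import *
im,d,W=cloud("wrist")
print(flange(W,im,(447,190),55))
E
python3 go.py 447 190.5 28 -11
```

```text
(array([447.46694946, 190.17115784]), array([33.24681473, 33.00368118]), 78.77567291259766, np.float64(54.23878169097411), 1752)
t 10.28 pos [437.3 194.8 163.5] jaw -11.6 grip 0.998 F [ 0.4  0.2 -0.4] j6 0.38
turn first [-0.05  0.02 -0.06] shift in target-frame axes [-0.05  0.21  2.71] now-frame [-0.04  0.23  2.71]
```

servo_tool --motion '[{"dr": [-0.05,0.02,-0.04],"delta_pos": [0,0,0],"hand": 1},{"dr": [0,0,0],"delta_pos": [-0.04,0.22,0.3],"hand": 1},{"dr": [0,0,0],"delta_pos": [0,0,0.8],"hand": 1},{"dr": [0,0,0],"delta_pos": [0,0,0.6],"hand": 1},{"dr": [0,0,0],"delta_pos": [0,0,0],"hand": 1}]'

```text
time_s: 10.9
eef_pos: [452.6, 187.8, 73.4]
ee_rot: [0.0, 0.774, 0.634, 0.0]
force: [-0.1, -0.3, 0.5]
grip_width: 1.001
```

```bash
python3 go.py 447.4 190.3 28 -11.3;python3 - <<'E'
from h import *
im,d,W=cloud("wrist")
print(flange(W,im,(447,190),55))
E
```

```text
t 10.9 pos [452.6 187.8  73.4] jaw -11.3 grip 1.001 F [-0.1 -0.3  0.5] j6 0.35
turn first [ 0.01 -0.   -0.  ] shift in target-frame axes [ 0.03 -0.11  0.91] now-frame [ 0.03 -0.11  0.91]
(array([446.76199341, 190.81860352]), array([33.47669983, 32.84999466]), 79.21736907958984, np.float64(55.224162003831935), 3885)
```

servo_tool --motion '[{"dr": [0,0,0],"delta_pos": [0.03,-0.11,0],"hand": 1},{"dr": [0,0,0],"delta_pos": [0,0,0.4],"hand": 1},{"dr": [0,0,0],"delta_pos": [0,0,0.35],"hand": 1},{"dr": [0,0,0],"delta_pos": [0,0,0],"hand": 1}]'

```text
time_s: 11.45
eef_pos: [450.8, 191.2, 40.4]
ee_rot: [0.003, 0.774, 0.634, 0.005]
force: [0.3, -0.1, -0.6]
grip_width: 1.0
```

```bash
python3 go.py 447 190.5 27 -11.3
```

```text
t 11.45 pos [450.8 191.2  40.4] jaw -11.4 grip 1.0 F [ 0.3 -0.1 -0.6] j6 0.36
turn first [ 0.06 -0.02 -0.01] shift in target-frame axes [-0.03 -0.07  0.27] now-frame [-0.03 -0.07  0.27]
```

servo_tool --motion '[{"dr": [0.06,-0.02,0],"delta_pos": [-0.02,-0.06,0.13],"hand": 1},{"dr": [0,0,0],"delta_pos": [0,0,0.14],"hand": 1},{"dr": [0,0,0],"delta_pos": [0,0,0],"hand": 1}]'

```text
time_s: 11.82
eef_pos: [448.6, 191.1, 28.1]
ee_rot: [0.001, 0.774, 0.634, 0.001]
force: [0.4, -0.1, 0.1]
grip_width: 0.998
```

```bash
python3 go.py 447 190.5 27 -11.3
```

```text
t 11.82 pos [448.6 191.1  28.1] jaw -11.3 grip 0.998 F [ 0.4 -0.1  0.1] j6 0.36
turn first [ 0.02 -0.01 -0.  ] shift in target-frame axes [-0.02 -0.03  0.02] now-frame [-0.02 -0.03  0.02]
```

Close, check, then lift.

servo_tool --motion '[{"dr": [0.02,0,0],"delta_pos": [-0.01,-0.03,0],"hand": 0},{"dr": [0,0,0],"delta_pos": [0,0,0],"hand": 0},{"dr": [0,0,0],"delta_pos": [0,0,0],"hand": 0},{"dr": [0,0,0],"delta_pos": [0,0,0],"hand": 0},{"dr": [0,0,0],"delta_pos": [0,0,0],"hand": 0}]' --squeeze 50

```text
time_s: 12.45
eef_pos: [447.2, 191.0, 28.8]
ee_rot: [-0.0, 0.774, 0.634, 0.001]
force: [-1.0, 0.4, -0.5]
grip_width: 0.373
```

```bash
python3 go.py 447 190.5 27 -11.3;python3 - <<'E'
from h import *
im,d,W=cloud("wrist");cv2.imwrite("pics/w7.png",im[...,::-1])
E
```

```text
t 12.45 pos [447.2 191.   28.8] jaw -11.3 grip 0.373 F [-1.   0.4 -0.5] j6 0.36
turn first [ 0.   -0.01 -0.  ] shift in target-frame axes [-0.01 -0.    0.04] now-frame [-0.01 -0.    0.04]
```

View pics/w7.png

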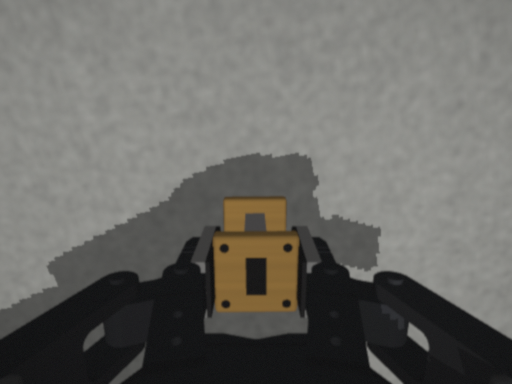

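servo_tool --motion '[{"dr": [0,0,0],"delta_pos": [0,0,-0.5],"hand": 0},{"dr": [0,0,0],"delta_pos": [0,0,-0.8],"hand": 0},{"dr": [0,0,0],"delta_pos": [0,0,-0.8],"hand": 0},{"dr": [0,0,-0.6],"delta_pos": [0,0,0],"hand": 0},{"dr": [0,0,0],"delta_pos": [0,0,0],"hand": 0}]'

```text
time_s: 13.12
eef_pos: [446.4, 190.6, 136.0]
ee_rot: [-0.001, 0.739, 0.674, -0.0]
force: [0.5, 0.1, -1.9]
grip_width: 0.372
```

```bash
python3 go.py 645.5 34.7 135 -5.2
```

```text
t 13.12 pos [446.4 190.6 136. ] jaw -5.3 grip 0.372 F [ 0.5  0.1 -1.9] j6 0.25
turn first [-0.01 -0.01 -0.01] shift in target-frame axes [-2.74  4.25  0.02] now-frame [-2.74  4.25  0.01]
```

servo_tool --motion '[{"dr": [0,0,0],"delta_pos": [-0.55,0.85,0],"hand": 0},{"dr": [0,0,0],"delta_pos": [-0.55,0.85,0],"hand": 0},{"dr": [0,0,0],"delta_pos": [-0.55,0.85,0],"hand": 0},{"dr": [0,0,0],"delta_pos": [-0.55,0.85,0],"hand": 0},{"dr": [0,0,0],"delta_pos": [-0.55,0.85,0],"hand": 0},{"dr": [0,0,0],"delta_pos": [0,0,0],"hand": 0}]'

```text
time_s: 13.88
eef_pos: [649.0, 28.5, 130.1]
ee_rot: [-0.004, 0.743, 0.669, -0.003]
force: [-1.8, 1.3, -1.4]
grip_width: 0.374
```

```bash
python3 go.py 645.5 34.7 60 -5.2
```

```text
t 13.88 pos [649.   28.5 130.1] jaw -6.0 grip 0.374 F [-1.8  1.3 -1.4] j6 -0.03
turn first [-0.05 -0.01 -0.08] shift in target-frame axes [ 0.12 -0.08  1.4 ] now-frame [ 0.11 -0.07  1.4 ]
```

servo_tool --motion '[{"dr": [-0.05,-0.01,-0.08],"delta_pos": [0.11,-0.07,0],"hand": 0},{"dr": [0,0,0],"delta_pos": [0,0,0.5],"hand": 0},{"dr": [0,0,0],"delta_pos": [0,0,0.6],"hand": 0},{"dr": [0,0,0],"delta_pos": [0,0,0],"hand": 0}]'

```text
time_s: 14.38
eef_pos: [642.6, 38.9, 73.3]
ee_rot: [-0.001, 0.738, 0.675, -0.001]
force: [0.2, 0.1, -0.7]
grip_width: 0.371
```

```bash
python3 go.py 645.5 34.7 45 -5.2;python3 - <<'E'
from h import *
im,d,W=cloud("wrist");cv2.imwrite("pics/w8.png",im[...,::-1])
E
```

```text
t 14.38 pos [642.6  38.9  73.3] jaw -5.1 grip 0.371 F [ 0.2  0.1 -0.7] j6 -0.03
turn first [-0.01  0.    0.01] shift in target-frame axes [-0.08  0.06  0.57] now-frame [-0.08  0.07  0.57]
```

View pics/w8.png

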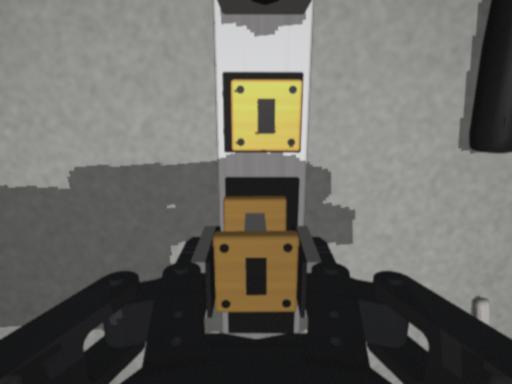

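servo_tool --motion '[{"dr": [-0.01,0,0.01],"delta_pos": [-0.08,0.06,0.2],"hand": 0},{"dr": [0,0,0],"delta_pos": [0,0,0.25],"hand": 0},{"dr": [0,0,0],"delta_pos": [0,0,0],"hand": 0}]'

```text
time_s: 14.8
eef_pos: [647.3, 34.8, 53.9]
ee_rot: [0.003, 0.738, 0.675, 0.002]
force: [-0.3, 0.0, -1.0]
grip_width: 0.379
```

```bash
python3 go.py 645.5 34.7 44.5 -5.2
```

```text
t 14.8 pos [647.3  34.8  53.9] jaw -5.2 grip 0.379 F [-0.3  0.  -1. ] j6 -0.04
turn first [0.04 0.   0.  ] shift in target-frame axes [-0.01 -0.03  0.19] now-frame [-0.01 -0.04  0.19]
```

servo_tool --motion '[{"dr": [0.04,0,0],"delta_pos": [0,-0.03,0.08],"hand": 0},{"dr": [0,0,0],"delta_pos": [0,0,0.09],"hand": 0},{"dr": [0,0,0],"delta_pos": [0,0,0],"hand": 0}]'

```text
time_s: 15.18
eef_pos: [646.0, 34.9, 45.3]
ee_rot: [0.0, 0.738, 0.674, -0.0]
force: [0.3, -0.5, -1.0]
grip_width: 0.374
```

```bash
python3 go.py 645.5 34.7 44.5 -5.2
```

```text
t 15.18 pos [646.   34.9  45.3] jaw -5.2 grip 0.374 F [ 0.3 -0.5 -1. ] j6 -0.04
turn first [-0.  0.  0.] shift in target-frame axes [-0.   -0.01  0.02] now-frame [-0.   -0.01  0.02]
```

servo_tool --motion '[{"dr": [0,0,0],"delta_pos": [0,0,0.05],"hand": 0},{"dr": [0,0,0],"delta_pos": [0,0,0],"hand": 0}]'

```text
time_s: 15.42
eef_pos: [646.7, 34.8, 45.3]
ee_rot: [0.001, 0.738, 0.675, 0.001]
force: [-0.7, 0.0, -1.6]
grip_width: 0.369
```

```bash
python3 go.py 645.5 34.7 44.5 -5.2
```

```text
t 15.43 pos [646.7  34.8  45.3] jaw -5.2 grip 0.369 F [-0.7  0.  -1.6] j6 -0.04
turn first [0.01 0.   0.  ] shift in target-frame axes [-0.01 -0.02  0.02] now-frame [-0.01 -0.02  0.02]
```

servo_tool --motion '[{"dr": [0,0,0],"delta_pos": [0,0,0.08],"hand": 0},{"dr": [0,0,0],"delta_pos": [0,0,0],"hand": 0}]'

```text
time_s: 15.68
eef_pos: [647.6, 34.8, 45.3]
ee_rot: [0.002, 0.738, 0.675, 0.002]
force: [0.2, -0.0, -1.4]
grip_width: 0.374
```

```bash
python3 go.py 645.5 34.7 44.5 -5.2
```

```text
t 15.68 pos [647.6  34.8  45.3] jaw -5.1 grip 0.374 F [ 0.2 -0.  -1.4] j6 -0.04
turn first [0.03 0.   0.01] shift in target-frame axes [-0.01 -0.04  0.02] now-frame [-0.01 -0.04  0.02]
```

servo_tool --motion '[{"dr": [0.02,0,0],"delta_pos": [0,-0.03,0],"hand": 0},{"dr": [0,0,0],"delta_pos": [0,0,0],"hand": 0.45},{"dr": [0,0,0],"delta_pos": [0,0,0],"hand": 0.6},{"dr": [0,0,0],"delta_pos": [0,0,0],"hand": 0.9},{"dr": [0,0,0],"delta_pos": [0,0,0],"hand": 1},{"dr": [0,0,0],"delta_pos": [0,0,-0.4],"hand": 1},{"dr": [0,0,0],"delta_pos": [0,0,-0.9],"hand": 1},{"dr": [0,0,0],"delta_pos": [0,0,-0.9],"hand": 1},{"dr": [0,0,0],"delta_pos": [0,0,-0.9],"hand": 1},{"dr": [0,0,0],"delta_pos": [0,0,0],"hand": 1}]'

```text
time_s: 16.92
eef_pos: [646.0, 35.0, 210.7]
ee_rot: [0.003, 0.738, 0.675, 0.002]
force: [-0.2, -0.1, -0.7]
grip_width: 1.002
```

```bash
python3 - <<'E'
from h import *
im,d,W=cloud("wrist"); cv2.imwrite("pics/w9.png",im[...,::-1])
print(flange(W,im,(650,96),56,r=28)[:3]);print(flange(W,im,(645,34),71,r=28)[:3])
E
python3 go.py 527 -326 150 22.5
```

```text
(array([650.82928467,  95.7754364 ]), array([31.75882339, 32.22782898]), 84.90608978271484)
(array([643.56744385,  34.64831543]), array([32.96675491, 32.24526215]), 85.18404388427734)
t 16.98 pos [645.2  35.1 208.2] jaw -5.2 grip 1.001 F [-0.5 -0.   0.3] j6 -0.04
turn first [ 0.01  0.01 -2.77] shift in target-frame axes [-5.77 -4.95  1.16] now-frame [-7.4  -1.71  1.17]
```

View pics/w9.png

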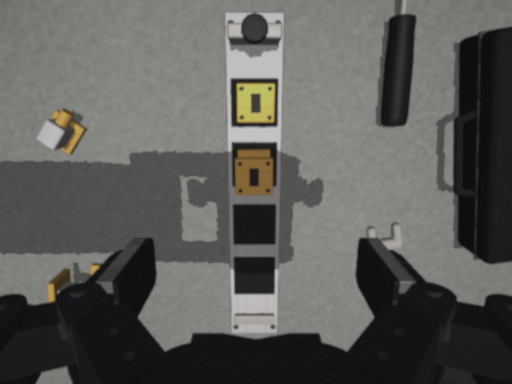

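servo_tool --motion '[{"dr": [0,0,-0.92],"delta_pos": [0,0,0],"hand": 1},{"dr": [0,0,-0.92],"delta_pos": [0,0,0],"hand": 1},{"dr": [0,0,-0.92],"delta_pos": [0,0,0],"hand": 1},{"dr": [0,0,0],"delta_pos": [-0.82,-0.71,0],"hand": 1},{"dr": [0,0,0],"delta_pos": [-0.82,-0.71,0],"hand": 1},{"dr": [0,0,0],"delta_pos": [-0.82,-0.71,0],"hand": 1},{"dr": [0,0,0],"delta_pos": [-0.82,-0.71,0],"hand": 1},{"dr": [0,0,0],"delta_pos": [-0.82,-0.71,0],"hand": 1},{"dr": [0,0,0],"delta_pos": [-0.82,-0.71,0],"hand": 1},{"dr": [0,0,0],"delta_pos": [-0.5,-0.4,0],"hand": 1},{"dr": [0,0,0],"delta_pos": [0,0,0],"hand": 1}]'

```text
time_s: 18.35
eef_pos: [530.2, -314.1, 198.3]
ee_rot: [-0.009, 0.549, 0.836, -0.001]
force: [-0.6, 1.0, 0.2]
grip_width: 1.001
```

```bash
python3 - <<'E'
from h import *
im,d,W=cloud("wrist"); cv2.imwrite("pics/w10.png",im[...,::-1])
print(flange(W,im,(526.5,-327),70))
E
python3 go.py 526.5 -327 43 22.5
```

```text
(array([ 526.67480469, -326.5199585 ]), array([32.87257767, 33.28012848]), 22.476499557495117, np.float64(69.02038026571205), 1485)
t 18.4 pos [ 530.7 -312.9  198.4] jaw 23.5 grip 1.003 F [-0.  -0.2 -0.6] j6 -1.13
turn first [-0.07 -0.08  0.1 ] shift in target-frame axes [-0.23 -0.18  3.11] now-frame [-0.27 -0.15  3.11]
```

View pics/w10.png

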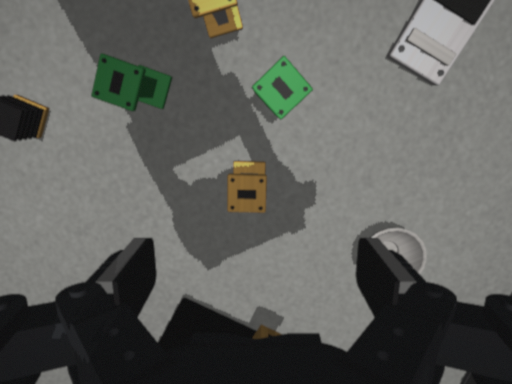

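servo_tool --motion '[{"dr": [-0.07,-0.08,0.1],"delta_pos": [-0.1,-0.1,0],"hand": 1},{"dr": [0,0,0],"delta_pos": [-0.13,-0.08,0.4],"hand": 1},{"dr": [0,0,0],"delta_pos": [0,0,0.8],"hand": 1},{"dr": [0,0,0],"delta_pos": [0,0,0.6],"hand": 1},{"dr": [0,0,0],"delta_pos": [0,0,0],"hand": 1}]'

```text
time_s: 19.02
eef_pos: [528.3, -323.0, 106.5]
ee_rot: [0.002, 0.554, 0.832, 0.0]
force: [0.5, 0.6, 0.2]
grip_width: 0.998
```

```bash
python3 - <<'E'
from h import *
im,d,W=cloud("wrist"); 
print(flange(W,im,(526.5,-327),70))
E
python3 go.py 526.6 -326.7 43 22.5
```

```text
(array([ 526.81311035, -328.26898193]), array([32.90763092, 33.51376724]), 21.601057052612305, np.float64(70.60588241979035), 3174)
t 19.07 pos [ 529.  -323.6  108.1] jaw 22.7 grip 0.999 F [-0.1  0.7  0.3] j6 -1.14
turn first [0.02 0.03 0.02] shift in target-frame axes [-0.04 -0.07  1.3 ] now-frame [-0.03 -0.07  1.3 ]
```

servo_tool --motion '[{"dr": [0.02,0.03,0.02],"delta_pos": [-0.05,-0.07,0.2],"hand": 1},{"dr": [0,0,0],"delta_pos": [0,0,0.45],"hand": 1},{"dr": [0,0,0],"delta_pos": [0,0,0.4],"hand": 1},{"dr": [0,0,0],"delta_pos": [0,0,0],"hand": 1}]'

```text
time_s: 19.58
eef_pos: [528.5, -328.9, 58.5]
ee_rot: [0.004, 0.556, 0.831, -0.0]
force: [0.7, 0.1, -1.2]
grip_width: 1.005
```

```bash
python3 go.py 526.7 -327.3 43 22.5
```

```text
t 19.57 pos [ 528.5 -328.9   58.5] jaw 22.5 grip 1.005 F [ 0.7  0.1 -1.2] j6 -1.14
turn first [0.02 0.04 0.  ] shift in target-frame axes [ 0.04 -0.02  0.31] now-frame [ 0.05 -0.02  0.31]
```

servo_tool --motion '[{"dr": [0.02,0.04,0],"delta_pos": [0.04,-0.02,0.15],"hand": 1},{"dr": [0,0,0],"delta_pos": [0,0,0.16],"hand": 1},{"dr": [0,0,0],"delta_pos": [0,0,0],"hand": 1}]'

```text
time_s: 19.95
eef_pos: [527.6, -328.3, 44.4]
ee_rot: [0.002, 0.556, 0.831, -0.0]
force: [0.4, -0.2, 0.0]
grip_width: 1.001
```

```bash
python3 go.py 526.7 -327.3 43 22.5
```

```text
t 19.95 pos [ 527.6 -328.3   44.4] jaw 22.5 grip 1.001 F [ 0.4 -0.2  0. ] j6 -1.14
turn first [ 0.01  0.02 -0.  ] shift in target-frame axes [ 0.02 -0.01  0.03] now-frame [ 0.02 -0.01  0.03]
```

servo_tool --motion '[{"dr": [0.01,0.02,0],"delta_pos": [0.02,-0.01,0.03],"hand": 0},{"dr": [0,0,0],"delta_pos": [0,0,0],"hand": 0},{"dr": [0,0,0],"delta_pos": [0,0,0],"hand": 0},{"dr": [0,0,0],"delta_pos": [0,0,0],"hand": 0},{"dr": [0,0,0],"delta_pos": [0,0,0],"hand": 0}]'

```text
time_s: 20.58
eef_pos: [527.1, -327.8, 43.7]
ee_rot: [0.0, 0.556, 0.831, -0.0]
force: [-0.1, 0.1, -0.6]
grip_width: 0.372
```

```bash
python3 go.py 526.7 -327.3 43 22.5; python3 - <<'E'
from h import *
im,d,W=cloud("wrist");cv2.imwrite("pics/w11.png",im[...,::-1])
E
```

```text
t 20.57 pos [ 527.1 -327.8   43.7] jaw 22.5 grip 0.372 F [-0.1  0.1 -0.6] j6 -1.14
turn first [0. 0. 0.] shift in target-frame axes [ 0.01 -0.    0.01] now-frame [ 0.01 -0.    0.01]
```

View pics/w11.png

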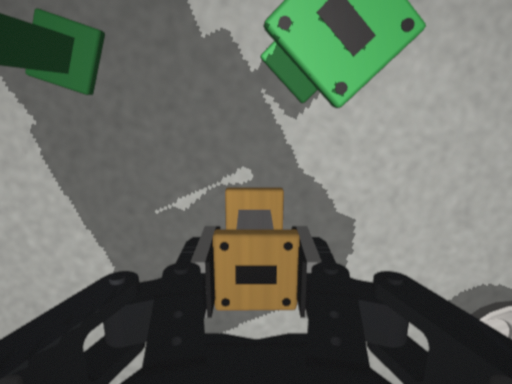

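servo_tool --motion '[{"dr": [0,0,0],"delta_pos": [0,0,-0.5],"hand": 0},{"dr": [0,0,0],"delta_pos": [0,0,-0.8],"hand": 0},{"dr": [0,0,0],"delta_pos": [0,0,-0.8],"hand": 0},{"dr": [0,0,0],"delta_pos": [0,0,-0.4],"hand": 0},{"dr": [0,0,0.92],"delta_pos": [0,0,0],"hand": 0},{"dr": [0,0,0.92],"delta_pos": [0,0,0],"hand": 0},{"dr": [0,0,0.92],"delta_pos": [0,0,0],"hand": 0},{"dr": [0,0,0],"delta_pos": [0,0,0],"hand": 0}]'

```text
time_s: 21.62
eef_pos: [526.1, -326.9, 170.8]
ee_rot: [-0.002, 0.742, 0.67, -0.0]
force: [0.6, 0.4, -2.2]
grip_width: 0.373
```

```bash
python3 go.py 639.2 -31 165 -5.2
```

```text
t 21.62 pos [ 526.1 -326.9  170.8] jaw -5.9 grip 0.373 F [ 0.6  0.4 -2.2] j6 -0.64
turn first [-0.02 -0.01 -0.07] shift in target-frame axes [6.1  1.72 0.12] now-frame [6.12 1.65 0.13]
```

servo_tool --motion '[{"dr": [-0.02,-0.01,-0.07],"delta_pos": [0,0,0],"hand": 0},{"dr": [0,0,0],"delta_pos": [0.8,0.23,0],"hand": 0},{"dr": [0,0,0],"delta_pos": [0.8,0.23,0],"hand": 0},{"dr": [0,0,0],"delta_pos": [0.8,0.23,0],"hand": 0},{"dr": [0,0,0],"delta_pos": [0.8,0.23,0],"hand": 0},{"dr": [0,0,0],"delta_pos": [0.8,0.23,0],"hand": 0},{"dr": [0,0,0],"delta_pos": [0.8,0.23,0],"hand": 0},{"dr": [0,0,0],"delta_pos": [0.8,0.23,0],"hand": 0},{"dr": [0,0,0],"delta_pos": [0,0,0],"hand": 0}]'

```text
time_s: 22.75
eef_pos: [630.3, -45.6, 169.9]
ee_rot: [-0.0, 0.729, 0.685, 0.0]
force: [-0.3, -1.5, -1.1]
grip_width: 0.375
```

```bash
python3 go.py 639.2 -31 90 -5.2
```

```text
t 22.75 pos [630.3 -45.6 169.9] jaw -3.6 grip 0.375 F [-0.3 -1.5 -1.1] j6 -0.2
turn first [ 0.   -0.01  0.16] shift in target-frame axes [0.31 0.15 1.6 ] now-frame [0.3  0.16 1.6 ]
```

servo_tool --motion '[{"dr": [0,-0.01,0.16],"delta_pos": [0,0,0],"hand": 0},{"dr": [0,0,0],"delta_pos": [0.31,0.15,0.2],"hand": 0},{"dr": [0,0,0],"delta_pos": [0,0,0.6],"hand": 0},{"dr": [0,0,0],"delta_pos": [0,0,0.6],"hand": 0},{"dr": [0,0,0],"delta_pos": [0,0,0],"hand": 0}]'

```text
time_s: 23.38
eef_pos: [639.7, -31.9, 96.2]
ee_rot: [0.0, 0.739, 0.674, -0.0]
force: [0.0, 0.1, -0.7]
grip_width: 0.372
```

```bash
python3 go.py 639.2 -31 60 -5.2; python3 - <<'E'
from h import *
im,d,W=cloud("wrist");cv2.imwrite("pics/w12.png",im[...,::-1])
E
```

```text
t 23.38 pos [639.7 -31.9  96.2] jaw -5.3 grip 0.372 F [ 0.   0.1 -0.7] j6 -0.14
turn first [-0.    0.   -0.01] shift in target-frame axes [ 0.02 -0.01  0.72] now-frame [ 0.02 -0.01  0.72]
```

View pics/w12.png

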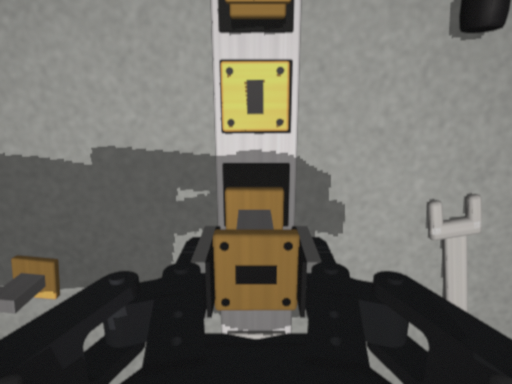

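servo_tool --motion '[{"dr": [0,0,0],"delta_pos": [0.02,0,0.3],"hand": 0},{"dr": [0,0,0],"delta_pos": [0,0,0.3],"hand": 0},{"dr": [0,0,0],"delta_pos": [0,0,0],"hand": 0}]'

```text
time_s: 23.8
eef_pos: [641.9, -31.3, 68.0]
ee_rot: [0.003, 0.739, 0.674, 0.001]
force: [0.1, -0.7, -1.3]
grip_width: 0.377
```

```bash
python3 go.py 639.2 -31 59.7 -5.2
```

```text
t 23.8 pos [641.9 -31.3  68. ] jaw -5.3 grip 0.377 F [ 0.1 -0.7 -1.3] j6 -0.14
turn first [ 0.03  0.01 -0.01] shift in target-frame axes [ 0.   -0.05  0.17] now-frame [ 0.   -0.05  0.17]
```

servo_tool --motion '[{"dr": [0.03,0.01,0],"delta_pos": [0,-0.05,0.08],"hand": 0},{"dr": [0,0,0],"delta_pos": [0,0,0.07],"hand": 0},{"dr": [0,0,0],"delta_pos": [0,0,0],"hand": 0}]'

```text
time_s: 24.18
eef_pos: [639.7, -31.2, 60.9]
ee_rot: [0.001, 0.739, 0.674, 0.001]
force: [-0.5, -0.0, -1.8]
grip_width: 0.374
```

```bash
python3 go.py 639.2 -31 59.7 -5.2
```

```text
t 24.18 pos [639.7 -31.2  60.9] jaw -5.3 grip 0.374 F [-0.5 -0.  -1.8] j6 -0.14
turn first [ 0.01 -0.   -0.01] shift in target-frame axes [ 0.   -0.01  0.02] now-frame [ 0.   -0.01  0.02]
```

servo_tool --motion '[{"dr": [0.01,0,0],"delta_pos": [0,0,0.05],"hand": 0},{"dr": [0,0,0],"delta_pos": [0,0,0],"hand": 0}]'

```text
time_s: 24.42
eef_pos: [640.3, -31.4, 59.9]
ee_rot: [0.001, 0.739, 0.674, 0.001]
force: [-0.1, -0.3, -1.6]
grip_width: 0.373
```

```bash
python3 go.py 639.2 -31 59.7 -5.2
```

```text
t 24.43 pos [640.3 -31.4  59.9] jaw -5.3 grip 0.373 F [-0.1 -0.3 -1.6] j6 -0.14
turn first [ 0.01  0.   -0.01] shift in target-frame axes [ 0.01 -0.02  0.  ] now-frame [ 0.01 -0.02  0.  ]
```

servo_tool --motion '[{"dr": [0.01,0,0],"delta_pos": [0,-0.01,0.06],"hand": 0},{"dr": [0,0,0],"delta_pos": [0,0,0],"hand": 0}]'

```text
time_s: 24.68
eef_pos: [641.0, -31.6, 60.1]
ee_rot: [0.002, 0.739, 0.674, 0.001]
force: [-0.1, 0.3, -1.3]
grip_width: 0.37
```

```bash
python3 go.py 639.2 -31 59.7 -5.2
```

```text
t 24.68 pos [641.  -31.6  60.1] jaw -5.3 grip 0.37 F [-0.1  0.3 -1.3] j6 -0.14
turn first [ 0.02  0.01 -0.01] shift in target-frame axes [ 0.01 -0.04  0.01] now-frame [ 0.01 -0.04  0.01]
```

Stopped at the expected contact height; release.

servo_tool --motion '[{"dr": [0.02,0,0],"delta_pos": [0,-0.03,0],"hand": 0},{"dr": [0,0,0],"delta_pos": [0,0,0],"hand": 0.45},{"dr": [0,0,0],"delta_pos": [0,0,0],"hand": 0.6},{"dr": [0,0,0],"delta_pos": [0,0,0],"hand": 0.9},{"dr": [0,0,0],"delta_pos": [0,0,0],"hand": 1},{"dr": [0,0,0],"delta_pos": [0,0,-0.4],"hand": 1},{"dr": [0,0,0],"delta_pos": [0,0,-0.9],"hand": 1},{"dr": [0,0,0],"delta_pos": [0,0,-0.9],"hand": 1},{"dr": [0,0,0],"delta_pos": [0,0,-0.9],"hand": 1},{"dr": [0,0,0],"delta_pos": [0,0,0],"hand": 1}]'

```text
time_s: 25.92
eef_pos: [639.1, -31.3, 218.6]
ee_rot: [-0.0, 0.739, 0.674, -0.001]
force: [0.2, 0.2, -1.0]
grip_width: 1.0
```

```bash
python3 - <<'E'
from h import *
im,d,W=cloud("wrist"); cv2.imwrite("pics/w13.png",im[...,::-1])
for xy,z in [((650,96),56),((645,34),71),((639,-31),86)]: print(flange(W,im,xy,z,r=28)[:3])
E
python3 go.py 443 -196.8 180 39.2
```

```text
(array([650.45062256,  95.42567444]), array([32.06809235, 32.62378693]), 84.74308776855469)
(array([643.45904541,  34.61247635]), array([32.52883148, 32.22351456]), 85.6159439086914)
(array([636.85479736, -30.55869484]), array([32.19057083, 32.27357101]), 84.6578140258789)
t 25.98 pos [638.2 -31.1 216. ] jaw -5.3 grip 1.003 F [ 0.1 -0.9 -0.6] j6 -0.14
turn first [-0.03 -0.01 -4.45] shift in target-frame axes [-0.1  -5.12  0.72] now-frame [-3.66 -3.58  0.74]
```

View pics/w13.png

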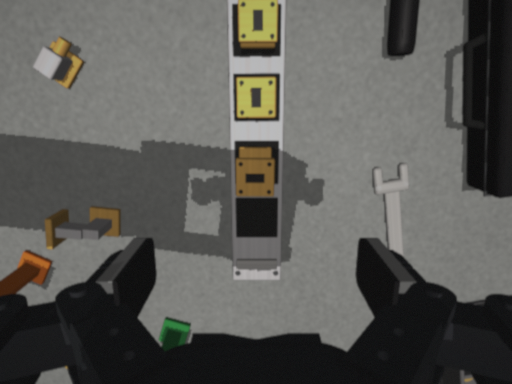

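servo_tool --motion '[{"dr": [0,0,-0.9],"delta_pos": [0,0,0],"hand": 1},{"dr": [0,0,-0.9],"delta_pos": [0,0,0],"hand": 1},{"dr": [0,0,-0.9],"delta_pos": [0,0,0],"hand": 1},{"dr": [0,0,-0.9],"delta_pos": [0,0,0],"hand": 1},{"dr": [0,0,-0.85],"delta_pos": [0,0,0],"hand": 1},{"dr": [0,0,0],"delta_pos": [0,-0.8,0],"hand": 1},{"dr": [0,0,0],"delta_pos": [0,-0.8,0],"hand": 1},{"dr": [0,0,0],"delta_pos": [0,-0.8,0],"hand": 1},{"dr": [0,0,0],"delta_pos": [0,-0.8,0],"hand": 1},{"dr": [0,0,0],"delta_pos": [0,-0.8,0],"hand": 1},{"dr": [0,0,0],"delta_pos": [0,-0.8,0],"hand": 1},{"dr": [0,0,0],"delta_pos": [0,0,0],"hand": 1}]'

```text
time_s: 27.48
eef_pos: [444.0, -189.3, 198.7]
ee_rot: [-0.02, 0.417, 0.909, -0.002]
force: [0.1, 1.3, -0.3]
grip_width: 1.001
```

```bash
python3 - <<'E'
from h import *
im,d,W=cloud("wrist"); cv2.imwrite("pics/w14.png",im[...,::-1])
print(flange(W,im,(443,-196.8),85))
E
python3 go.py 443 -196.8 58 39.2
```

```text
(array([ 443.07952881, -196.37156677]), array([33.00184631, 32.93953323]), 38.71681594848633, np.float64(83.97619473782754), 1647)
t 27.52 pos [ 444.7 -188.6  198.7] jaw 40.8 grip 0.998 F [ 0.1  0.1 -0.9] j6 -1.35
turn first [-0.12 -0.19  0.16] shift in target-frame axes [-0.11 -0.13  2.81] now-frame [-0.2  -0.08  2.81]
```

View pics/w14.png

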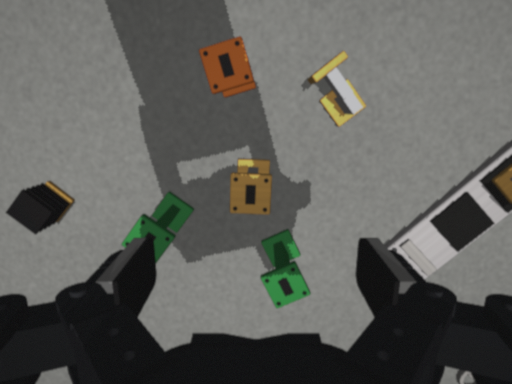

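servo_tool --motion '[{"dr": [-0.12,-0.19,0.16],"delta_pos": [0,0,0],"hand": 0.75},{"dr": [0,0,0],"delta_pos": [-0.12,-0.13,0],"hand": 0.75},{"dr": [0,0,0],"delta_pos": [0,0,0.6],"hand": 0.75},{"dr": [0,0,0],"delta_pos": [0,0,0.6],"hand": 0.75},{"dr": [0,0,0],"delta_pos": [0,0,0.2],"hand": 0.75},{"dr": [0,0,0],"delta_pos": [0,0,0],"hand": 0.75}]'

```text
time_s: 28.28
eef_pos: [445.7, -196.4, 124.7]
ee_rot: [-0.002, 0.426, 0.905, 0.001]
force: [-0.3, 0.8, 1.2]
grip_width: 0.746
```

```bash
python3 - <<'E'
from h import *
im,d,W=cloud("wrist"); cv2.imwrite("pics/w15.png",im[...,::-1])
print(flange(W,im,(443,-196.8),85))
E
python3 go.py 443.1 -196.6 58 39.0
```

```text
(array([ 442.3460083, -197.1449585]), array([32.92650604, 33.19335938]), 39.46123504638672, np.float64(84.42148714582957), 3098)
t 28.32 pos [ 445.8 -196.6  125.1] jaw 39.5 grip 0.751 F [ 0.4 -0.9  0.2] j6 -1.35
turn first [ 0.   -0.02  0.05] shift in target-frame axes [ 0.03 -0.04  1.34] now-frame [ 0.03 -0.04  1.34]
```

View pics/w15.png

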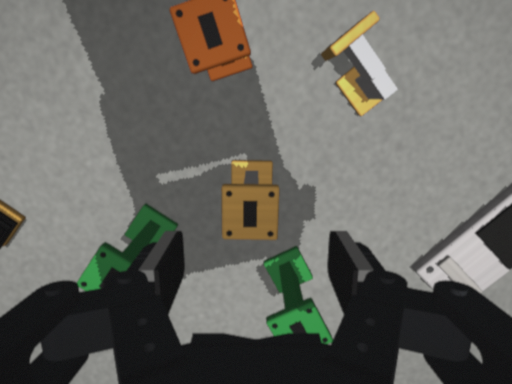

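servo_tool --motion '[{"dr": [0,-0.02,0.03],"delta_pos": [0.03,-0.05,0.2],"hand": 0.75},{"dr": [0,0,0],"delta_pos": [0,0,0.45],"hand": 0.75},{"dr": [0,0,0],"delta_pos": [0,0,0.4],"hand": 0.75},{"dr": [0,0,0],"delta_pos": [0,0,0],"hand": 0.75}]'

```text
time_s: 28.82
eef_pos: [443.7, -197.9, 72.9]
ee_rot: [0.003, 0.429, 0.903, -0.001]
force: [0.7, 0.3, 0.8]
grip_width: 0.744
```

```bash
python3 go.py 442.8 -196.8 58 39.2
```

```text
t 28.82 pos [ 443.7 -197.9   72.9] jaw 39.2 grip 0.744 F [0.7 0.3 0.8] j6 -1.35
turn first [0.01 0.03 0.  ] shift in target-frame axes [0.03 0.   0.3 ] now-frame [0.03 0.   0.3 ]
```

servo_tool --motion '[{"dr": [0.01,0.03,0],"delta_pos": [0.03,0,0.15],"hand": 0.75},{"dr": [0,0,0],"delta_pos": [0,0,0.17],"hand": 0.75},{"dr": [0,0,0],"delta_pos": [0,0,0],"hand": 0.75},{"dr": [0,0.01,0],"delta_pos": [0,0,0],"hand": 0},{"dr": [0,0,0],"delta_pos": [0,0,0],"hand": 0},{"dr": [0,0,0],"delta_pos": [0,0,0],"hand": 0},{"dr": [0,0,0],"delta_pos": [0,0,0],"hand": 0}]'

```text
time_s: 29.7
eef_pos: [443.7, -197.5, 58.1]
ee_rot: [0.001, 0.429, 0.903, -0.0]
force: [-1.0, 0.7, -1.1]
grip_width: 0.375
```

```bash
python3 go.py 442.8 -196.8 58 39.2; python3 - <<'E'
from h import *
im,d,W=cloud("wrist"); cv2.imwrite("pics/w16.png",im[...,::-1])
E
```

```text
t 29.7 pos [ 443.7 -197.5   58.1] jaw 39.2 grip 0.375 F [-1.   0.7 -1.1] j6 -1.34
turn first [-0.    0.01  0.  ] shift in target-frame axes [ 0.02 -0.    0.  ] now-frame [ 0.02 -0.    0.  ]
```

View pics/w16.png

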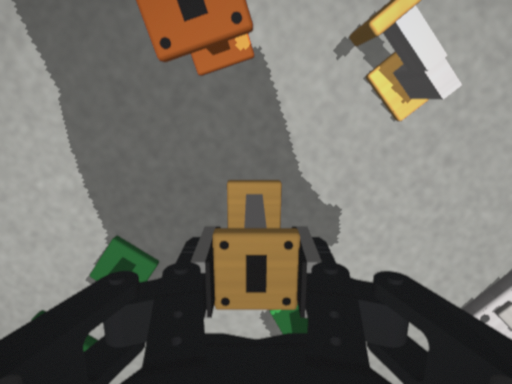

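servo_tool --motion '[{"dr": [0,0,0],"delta_pos": [0,0,-0.5],"hand": 0},{"dr": [0,0,0],"delta_pos": [0,0,-0.8],"hand": 0},{"dr": [0,0,0],"delta_pos": [0,0,-0.8],"hand": 0},{"dr": [0,0,0],"delta_pos": [0,0,-0.5],"hand": 0},{"dr": [0,0,0.9],"delta_pos": [0,0,0],"hand": 0},{"dr": [0,0,0.9],"delta_pos": [0,0,0],"hand": 0},{"dr": [0,0,0.9],"delta_pos": [0,0,0],"hand": 0},{"dr": [0,0,0.9],"delta_pos": [0,0,0],"hand": 0},{"dr": [0,0,0.8],"delta_pos": [0,0,0],"hand": 0},{"dr": [0,0,0],"delta_pos": [0,0,0],"hand": 0}]'

```text
time_s: 31.0
eef_pos: [442.7, -196.6, 191.7]
ee_rot: [-0.0, 0.744, 0.668, -0.0]
force: [-0.4, 0.7, -2.3]
grip_width: 0.377
```

```bash
python3 go.py 633.7 -92.3 185 -5.2
```

```text
t 31.0 pos [ 442.7 -196.6  191.7] jaw -6.1 grip 0.377 F [-0.4  0.7 -2.3] j6 -0.55
turn first [-0.   -0.   -0.09] shift in target-frame axes [2.42 3.62 0.13] now-frame [2.48 3.58 0.13]
```

servo_tool --motion '[{"dr": [0,0,-0.09],"delta_pos": [0,0,0],"hand": 0},{"dr": [0,0,0],"delta_pos": [0.48,0.7,0],"hand": 0},{"dr": [0,0,0],"delta_pos": [0.48,0.7,0],"hand": 0},{"dr": [0,0,0],"delta_pos": [0.48,0.7,0],"hand": 0},{"dr": [0,0,0],"delta_pos": [0.48,0.7,0],"hand": 0},{"dr": [0,0,0],"delta_pos": [0.48,0.7,0],"hand": 0},{"dr": [0,0,0],"delta_pos": [0,0,0],"hand": 0}]'

```text
time_s: 31.88
eef_pos: [632.3, -88.3, 190.7]
ee_rot: [-0.0, 0.732, 0.681, -0.001]
force: [-0.7, -0.1, -1.7]
grip_width: 0.376
```

```bash
python3 go.py 633.7 -92.3 105 -5.2
```

```text
t 31.88 pos [632.3 -88.3 190.7] jaw -4.1 grip 0.376 F [-0.7 -0.1 -1.7] j6 -0.25
turn first [-0.01  0.    0.11] shift in target-frame axes [-0.08  0.03  1.71] now-frame [-0.08  0.04  1.71]
```

servo_tool --motion '[{"dr": [0,0,0.11],"delta_pos": [-0.08,0.03,0],"hand": 0},{"dr": [0,0,0],"delta_pos": [0,0,0.6],"hand": 0},{"dr": [0,0,0],"delta_pos": [0,0,0.7],"hand": 0},{"dr": [0,0,0],"delta_pos": [0,0,0.3],"hand": 0},{"dr": [0,0,0],"delta_pos": [0,0,0],"hand": 0}]'

```text
time_s: 32.5
eef_pos: [631.8, -96.4, 110.4]
ee_rot: [0.001, 0.739, 0.674, -0.001]
force: [0.6, -0.5, -0.4]
grip_width: 0.374
```

```bash
python3 go.py 633.7 -92.3 74 -5.2; python3 - <<'E'
from h import *
im,d,W=cloud("wrist");cv2.imwrite("pics/w17.png",im[...,::-1])
E
```

```text
t 32.5 pos [631.8 -96.4 110.4] jaw -5.3 grip 0.374 F [ 0.6 -0.5 -0.4] j6 -0.24
turn first [ 0.    0.01 -0.01] shift in target-frame axes [0.09 0.03 0.73] now-frame [0.09 0.03 0.73]
```

View pics/w17.png

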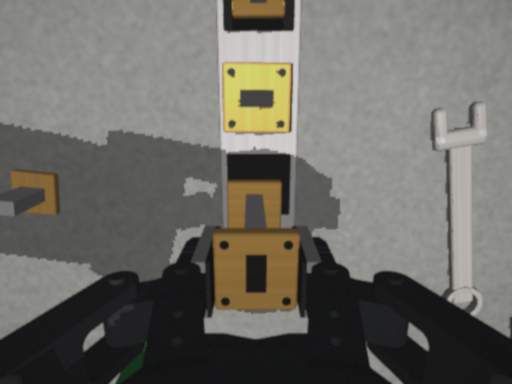

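servo_tool --motion '[{"dr": [0,0.01,0],"delta_pos": [0.09,0.02,0.2],"hand": 0},{"dr": [0,0,0],"delta_pos": [0,0,0.35],"hand": 0},{"dr": [0,0,0],"delta_pos": [0,0,0],"hand": 0}]'

```text
time_s: 32.92
eef_pos: [634.5, -92.1, 84.0]
ee_rot: [0.002, 0.739, 0.674, 0.001]
force: [0.0, 0.4, -1.3]
grip_width: 0.373
```

```bash
python3 go.py 633.7 -92.3 74 -5.2
```

```text
t 32.92 pos [634.5 -92.1  84. ] jaw -5.3 grip 0.373 F [ 0.   0.4 -1.3] j6 -0.23
turn first [ 0.03  0.   -0.01] shift in target-frame axes [-0.   -0.02  0.2 ] now-frame [-0.   -0.02  0.2 ]
```

servo_tool --motion '[{"dr": [0.03,0,0],"delta_pos": [0,-0.02,0.09],"hand": 0},{"dr": [0,0,0],"delta_pos": [0,0,0.08],"hand": 0},{"dr": [0,0,0],"delta_pos": [0,0,0],"hand": 0}]'

```text
time_s: 33.3
eef_pos: [633.8, -92.1, 75.4]
ee_rot: [0.0, 0.739, 0.674, -0.0]
force: [-1.2, 0.4, -1.3]
grip_width: 0.376
```

```bash
python3 go.py 633.7 -92.3 74 -5.2
```

```text
t 33.3 pos [633.8 -92.1  75.4] jaw -5.3 grip 0.376 F [-1.2  0.4 -1.3] j6 -0.23
turn first [-0.    0.01 -0.01] shift in target-frame axes [-0.   -0.    0.03] now-frame [-0.   -0.    0.03]
```

servo_tool --motion '[{"dr": [0,0,0],"delta_pos": [0,0,0.06],"hand": 0},{"dr": [0,0,0],"delta_pos": [0,0,0],"hand": 0}]'

```text
time_s: 33.55
eef_pos: [634.6, -92.5, 74.4]
ee_rot: [0.002, 0.739, 0.674, 0.0]
force: [-0.4, -0.4, -1.9]
grip_width: 0.378
```

```bash
python3 go.py 633.7 -92.3 74 -5.2
```

```text
t 33.55 pos [634.6 -92.5  74.4] jaw -5.3 grip 0.378 F [-0.4 -0.4 -1.9] j6 -0.23
turn first [ 0.02  0.01 -0.01] shift in target-frame axes [ 0.   -0.02  0.01] now-frame [ 0.   -0.02  0.01]
```

servo_tool --motion '[{"dr": [0.02,0,0],"delta_pos": [0,-0.01,0.03],"hand": 0},{"dr": [0,0,0],"delta_pos": [0,0,0],"hand": 0.45},{"dr": [0,0,0],"delta_pos": [0,0,0],"hand": 0.6},{"dr": [0,0,0],"delta_pos": [0,0,0],"hand": 0.9},{"dr": [0,0,0],"delta_pos": [0,0,0],"hand": 1},{"dr": [0,0,0],"delta_pos": [0,0,-0.4],"hand": 1},{"dr": [0,0,0],"delta_pos": [0,0,-0.9],"hand": 1},{"dr": [0,0,0],"delta_pos": [0,0,-0.9],"hand": 1},{"dr": [0,0,0],"delta_pos": [0,0,-0.9],"hand": 1},{"dr": [0,0,0],"delta_pos": [0,0,0],"hand": 1}]'

```text
time_s: 34.8
eef_pos: [634.1, -92.2, 232.4]
ee_rot: [0.0, 0.739, 0.674, -0.001]
force: [0.3, -0.9, -0.2]
grip_width: 1.002
```

```bash
python3 go.py 480 -92 230 -5.2
```

```text
t 34.8 pos [634.1 -92.2 232.4] jaw -5.3 grip 1.002 F [ 0.3 -0.9 -0.2] j6 -0.23
turn first [-0.01  0.01 -0.01] shift in target-frame axes [-0.27 -3.07  0.05] now-frame [-0.28 -3.07  0.05]
```

servo_tool --motion '[{"dr": [0,0,0],"delta_pos": [-0.3,-0.9,-0.2],"hand": 1},{"dr": [0,0,0],"delta_pos": [-0.3,-0.9,-0.2],"hand": 1},{"dr": [0,0,0],"delta_pos": [-0.3,-0.9,-0.2],"hand": 1},{"dr": [0,0,0],"delta_pos": [-0.3,-0.9,-0.2],"hand": 1},{"dr": [0,0,0],"delta_pos": [-0.5,-0.7,0],"hand": 1},{"dr": [0,0,0],"delta_pos": [0,0,0],"hand": 1},{"dr": [0,0,0],"delta_pos": [0,0,0],"hand": 1}]'

```text
time_s: 35.67
eef_pos: [404.2, -157.2, 266.5]
ee_rot: [-0.005, 0.739, 0.674, -0.003]
force: [-0.2, 0.0, 0.6]
grip_width: 0.993
```

```bash
python3 - <<'E'
from h import *
print(ctrl.sense()['eef_pos'])
for n in ["top","scene"]:
    im,d,W=cloud(n); r=im[90:160,150:350] if n=="top" else im[150:300,220:370]
    cv2.imwrite(f"pics/f_{n}.png",cv2.resize(r,None,fx=4,fy=4,interpolation=2)[...,::-1])
    for xy,z in [((650,96),56),((645,34),71),((639,-31),86),((633.7,-92),101)]:
        try: c,s,a,zz,k=flange(W,im,xy,z,r=28); print(n,z,c.round(1),s.round(1),round(a,1),zz.round(1),k)
        except Exception as e: print(n,z,'x')
E
```

```text
[ 404.1745553  -157.17640534  266.45865503]
top 56 [653.5  96.3] [32.9 33.4] 84.2 56.2 217
top 71 [646.1  34.8] [32.8 33.1] 85.0 71.2 222
top 86 [639.  -30.2] [32.4 32.8] 89.1 86.3 226
top 101 [634.2 -90.7] [33.3 33.3] 84.0 101.3 236
scene 56 [651.4  94.9] [34.8 34.3] 86.2 56.4 191
scene 71 [644.3  33.5] [34.9 33.1] 86.5 71.6 214
scene 86 [637.6 -32.7] [33.1 33.7] 83.3 86.5 231
scene 101 [633.2 -92.1] [33.7 33. ] 82.2 101.1 251
```

View pics/f_scene.png

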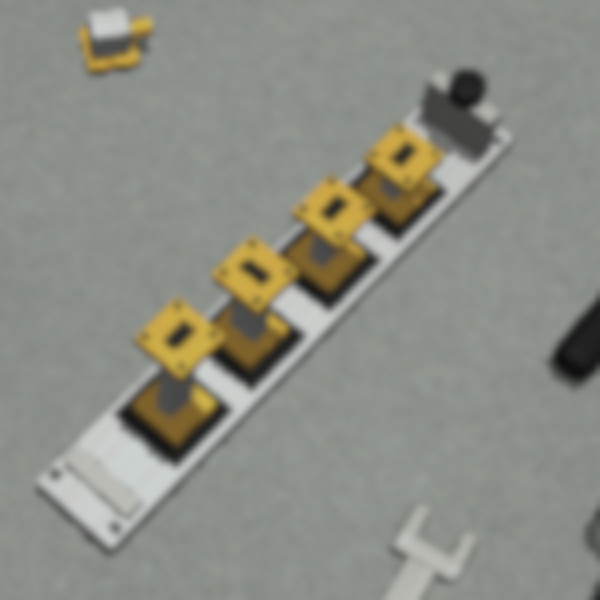

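View pics/f_top.png

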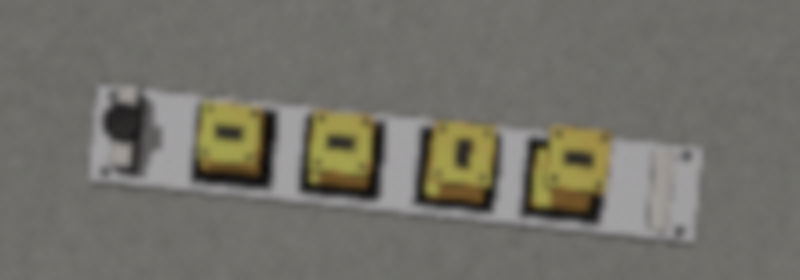

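```bash
python3 -c "
from rig import ctrl,ticket
print(ctrl.sense()['time_s'],abs(ctrl.sense()['dq']).max()); print(ticket.finish_job())"
```

```text
35.775 0.006788202229989592
the job is handed in; nothing more can be done
None
```

All four sections are standing on their pads and released: 40 mm on pad_a next to the knob stop, then 55 mm on pad_b, 70 mm on pad_c and 85 mm on pad_d at the far end. I handed the job in at 35.8 s with the arm clear and at rest. It gave no verdict.

- **Position:** in the last top and scene pictures, each flange centre is within about 3 mm of its pad centre as measured by the same camera at the start.
- **Height:** the top faces measure 56, 71, 86 and 101 mm above the table, which matches each section resting on its pad.
- **Squareness:** each flange reads within about 5° of the rail. The largest reading was 89.1° against about 84.7° for the 70 mm section in the top view; the scene camera gave 83.3° for the same flange.
- **Disagreement:** the cameras differ by 2–4 mm in absolute position, so I aimed at values between their readings.
- **Weak check:** the wrist force did not show clearly when a section touched its pad. I judged contact from the height expected from the grasp, and for the first three also from the arm not going lower. The final height measurements agree with that.

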